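# Sort sample tubes by length onto the sample lift and latch it down

### The job

Load the sample lift: set the petri dish that lies on it down flat on the worktop or the white board, clear of the lift, and stand every sample tube that stands free on the worktop (none from the racks) or in the wrong row of the lift upright in its right row, tall tubes in the deep row and short ones in the raised row, so that all caps come level. When all are in, press the platform down by its push pad until the spring catch holds it, then let go. Leave the other things on the bench where they are.

Things in the scene. Friction and masses are not known exactly. Their poses are not given: they have to be found in the camera images.
- lift_frame: Fixed grey base of the sample lift, 270 x 128 mm, standing on the worktop. Origin on the worktop under the middle of the two rows; +x runs along the rows away from the push pad, z up. The plate reaches from x = -160 to +110 mm; nothing of the base stands higher than 54 mm. The flat white board to its left is 15 mm thick.
- deep_row (a point): Centre of the floor of the deep row (for tall tubes), on the left (+y) half of the white platform; axes parallel to the lift's. The row is an open channel, 176 mm long along x (88 mm either side of this point, end walls 40 mm high) and 32 mm wide between rails; the outer rail stands 26 mm and the middle rail 40 mm above this floor. With the platform up and empty it lies 60 mm above the worktop; it sinks with the platform.
- raised_row (a point): Centre of the floor of the raised row (for short tubes), on the right (-y) half of the platform, 24 mm higher than the deep row's floor and 58 mm beside it. Open channel 176 mm long along x, 32 mm wide between rails that stand 16 mm above this floor, as do the end walls.
- push_pad (a point): Centre of the flat top of the black round push pad, 38 mm in diameter, on a steel column at the platform's near (-x) end, 122 mm from the middle of the rows; 80 mm above the deep floor (140 mm above the worktop when up), 24 mm below the level of the caps of correctly placed tubes. Pushing it down lowers the whole platform.
- platform (a joint): How far the platform is pressed down, m: 0 = up, 0.030 = bottom stop. Sprung at about 0.2 N per mm (about 1 mm lower for each tube on it, some 6 N at the bottom, plus up to 3 N to pass the catch). The catch snaps over it at about 0.023; when let go it then stays at about 0.022. If the catch has not engaged it rises again.
- catch (a joint): Spring bolt of the catch at the far end of the lift, m: 0 = sprung in, grows to about 0.007 while the platform's tongue pushes it aside on the way down, back to 0 once it has snapped over.
- tall_1: Tall screw-cap sample tube, loose, 104 mm tall in all: clear body 18 mm in diameter, cap 21 mm in diameter on the top 16 mm. Origin at the centre of its foot, z along the tube to the cap. Starts standing upright on the worktop. May be absent.
- tall_2: Tall screw-cap sample tube, loose, 104 mm tall in all: clear body 18 mm in diameter, cap 21 mm in diameter on the top 16 mm. Origin at the centre of its foot, z along the tube to the cap. Starts standing upright on the worktop. May be absent.
- tall_3: Tall screw-cap sample tube, loose, 104 mm tall in all: clear body 18 mm in diameter, cap 21 mm in diameter on the top 16 mm. Origin at the centre of its foot, z along the tube to the cap. Starts standing upright on the worktop. May be absent.
- tall_4: Tall screw-cap sample tube, loose, 104 mm tall in all: clear body 18 mm in diameter, cap 21 mm in diameter on the top 16 mm. Origin at the centre of its foot, z along the tube to the cap. Starts standing by mistake in the raised row of the platform. May be absent.
- short_1: Short screw-cap sample tube, loose, 80 mm tall in all: clear body 18 mm in diameter, cap 21 mm in diameter on the top 16 mm. Origin at the centre of its foot, z along the tube to the cap. Starts standing upright on the worktop. May be absent.
- short_2: Short screw-cap sample tube, loose, 80 mm tall in all: clear body 18 mm in diameter, cap 21 mm in diameter on the top 16 mm. Origin at the centre of its foot, z along the tube to the cap. Starts standing upright on the worktop. May be absent.
- short_3: Short screw-cap sample tube, loose, 80 mm tall in all: clear body 18 mm in diameter, cap 21 mm in diameter on the top 16 mm. Origin at the centre of its foot, z along the tube to the cap. Starts standing upright on the worktop. May be absent.
- short_4: Short screw-cap sample tube, loose, 80 mm tall in all: clear body 18 mm in diameter, cap 21 mm in diameter on the top 16 mm. Origin at the centre of its foot, z along the tube to the cap. Starts standing by mistake in the deep row of the platform. May be absent.
- petri: Closed petri dish, loose, 61 mm in diameter, 15 mm high, 30 g, either way up will do. Starts lying flat across the rails of the raised row, 100 mm above the worktop, toward the far end. Origin at the centre of its underside.
- marker: Bystander: capped marker pen lying on the worktop, 130 mm long along its y, 14 mm thick. Origin under its middle.
- small_beaker: Bystander: small empty beaker, 52 mm wide, 61 mm high, upright on the worktop. Origin at the centre of its underside.
- timer: Bystander: flat bench timer, 72 x 66 x 18 mm, on the worktop. Origin at the centre of its underside.
- loose_cap: Bystander: spare tube cap, 20 mm in diameter, 16 mm high, open side up on the worktop. Origin at the centre of its underside.
Things that resemble listed ones, but are neither listed nor needed, are in the scene too. What is shaped like the petri but turquoise is not meant.

How it is judged:
On the way, in this order (a step that is already met when the one before it is completed fails the run):
1. the dish lies flat off the lift and every tube stands in its right row while the platform is still up (x of tall_1 in the frame of deep_row between -0.088 and 0.088 m and y of tall_1 in the frame of deep_row between -0.013 and 0.013 m and z of tall_1 in the frame of deep_row between -0.006 and 0.006 m and angle between each of tall_1, tall_2, tall_3, tall_4, short_1, short_2, short_3, short_4's own z axis and vertical below 0.3 rad and x of tall_2 in the frame of deep_row between -0.088 and 0.088 m and y of tall_2 in the frame of deep_row between -0.013 and 0.013 m and z of tall_2 in the frame of deep_row between -0.006 and 0.006 m and x of tall_3 in the frame of deep_row between -0.088 and 0.088 m and y of tall_3 in the frame of deep_row between -0.013 and 0.013 m and z of tall_3 in the frame of deep_row between -0.006 and 0.006 m and x of tall_4 in the frame of deep_row between -0.088 and 0.088 m and y of tall_4 in the frame of deep_row between -0.013 and 0.013 m and z of tall_4 in the frame of deep_row between -0.006 and 0.006 m and x of short_1 in the frame of raised_row between -0.088 and 0.088 m and y of short_1 in the frame of raised_row between -0.013 and 0.013 m and z of short_1 in the frame of raised_row between -0.006 and 0.006 m and x of short_2 in the frame of raised_row between -0.088 and 0.088 m and y of short_2 in the frame of raised_row between -0.013 and 0.013 m and z of short_2 in the frame of raised_row between -0.006 and 0.006 m and x of short_3 in the frame of raised_row between -0.088 and 0.088 m and y of short_3 in the frame of raised_row between -0.013 and 0.013 m and z of short_3 in the frame of raised_row between -0.006 and 0.006 m and x of short_4 in the frame of raised_row between -0.088 and 0.088 m and y of short_4 in the frame of raised_row between -0.013 and 0.013 m and z of short_4 in the frame of raised_row between -0.006 and 0.006 m and height (world z) of petri below 0.035 m and linear speed of petri below 0.02 m/s and (y of petri in the frame of lift_frame above 0.09 m or y of petri in the frame of lift_frame below -0.09 m or x of petri in the frame of lift_frame above 0.14 m or x of petri in the frame of lift_frame below -0.19 m) and (angle between petri's own z axis and vertical below 0.1 rad or angle between petri's own z axis and vertical above 3.04 rad) and value of joint platform below 0.016 m), for 0.2 s.
2. the platform is pressed down and the catch has snapped over it (value of joint platform above 0.02 m and value of joint catch below 0.004 m), for 0.2 s.
At the end, for the whole second after the job is handed in: Tall tubes stand (within 17 degrees) in the deep row, short ones in the raised row, within 13 mm of its centre line and 6 mm of its floor, released, at rest; the catch holds the platform (over 20 mm down, bolt within 4 mm of home); the dish lies flat off the lift; bystanders moved under 30 mm (all of step 2 and x of tall_1 in the frame of deep_row between -0.088 and 0.088 m and y of tall_1 in the frame of deep_row between -0.013 and 0.013 m and z of tall_1 in the frame of deep_row between -0.006 and 0.006 m and angle between each of tall_1, tall_2, tall_3, tall_4, short_1, short_2, short_3, short_4's own z axis and vertical below 0.3 rad and x of tall_2 in the frame of deep_row between -0.088 and 0.088 m and y of tall_2 in the frame of deep_row between -0.013 and 0.013 m and z of tall_2 in the frame of deep_row between -0.006 and 0.006 m and x of tall_3 in the frame of deep_row between -0.088 and 0.088 m and y of tall_3 in the frame of deep_row between -0.013 and 0.013 m and z of tall_3 in the frame of deep_row between -0.006 and 0.006 m and x of tall_4 in the frame of deep_row between -0.088 and 0.088 m and y of tall_4 in the frame of deep_row between -0.013 and 0.013 m and z of tall_4 in the frame of deep_row between -0.006 and 0.006 m and x of short_1 in the frame of raised_row between -0.088 and 0.088 m and y of short_1 in the frame of raised_row between -0.013 and 0.013 m and z of short_1 in the frame of raised_row between -0.006 and 0.006 m and x of short_2 in the frame of raised_row between -0.088 and 0.088 m and y of short_2 in the frame of raised_row between -0.013 and 0.013 m and z of short_2 in the frame of raised_row between -0.006 and 0.006 m and x of short_3 in the frame of raised_row between -0.088 and 0.088 m and y of short_3 in the frame of raised_row between -0.013 and 0.013 m and z of short_3 in the frame of raised_row between -0.006 and 0.006 m and x of short_4 in the frame of raised_row between -0.088 and 0.088 m and y of short_4 in the frame of raised_row between -0.013 and 0.013 m and z of short_4 in the frame of raised_row between -0.006 and 0.006 m and height (world z) of petri below 0.035 m and linear speed of each of petri, tall_1, tall_2, tall_3, tall_4, short_1, short_2, short_3, short_4 below 0.02 m/s and (y of petri in the frame of lift_frame above 0.09 m or y of petri in the frame of lift_frame below -0.09 m or x of petri in the frame of lift_frame above 0.14 m or x of petri in the frame of lift_frame below -0.19 m) and (angle between petri's own z axis and vertical below 0.1 rad or angle between petri's own z axis and vertical above 3.04 rad) and contact force between each of tall_1, tall_2, tall_3, tall_4, short_1, short_2, short_3, short_4 and the fingers below 0.05 N and velocity of joint platform below 0.01 m/s and distance of each of marker, small_beaker, timer, loose_cap from where it was at the start of the episode below 0.03 m); the robot touches nothing.
It fails at once if a bystander is knocked away (distance of any of marker, small_beaker, timer, loose_cap from where it was at the start of the episode above 0.05 m).
Of tall_1, tall_2, tall_3, tall_4, short_1, short_2, short_3, short_4 only 6 to 8 are there at a start; the rules pass over those that are not, and their reading is None.
At some moment in a run one of petri may be knocked a few centimetres aside while the robot is not near it.
It also fails if it takes over 210 s, if anything falls off the work surface, if the arm or the gripper's body presses on something with over 40 N, if the wrist force passes 120 N, or if a joint passes its speed limit or range.

### The arm

A 7-joint arm with a two-finger parallel gripper is mounted at the origin on a cart in front of the work surface, level with it; the furniture and walls round the work are solid. World frame = base frame: x ahead of the robot, y to its left, z up, the work surface at z = 0. Lengths are in m, angles in rad, forces in N, time in s.
With the tool pointing down it reaches from about 0.35 to 0.9 m from the base axis. Payload 8.1 kg.
Tool frame: the origin (TCP) lies midway between the tips of the shut fingers; the grasp point (between the pads) lies 19 mm behind it; x points along the fingers, z is the direction in which the jaws open and shut, and the axes are right-handed (so a half turn about x gives the same grasp; the last joint's range is limited). The gripper opens to 92 mm and grips with 3 to 60 N. Pads are 19 mm wide; open, the fingers measure 130 mm over their backs; the gripper's body (75 mm by 190 mm) begins 47 mm behind the grasp point.
Start: joints at [1.226, 0.434, 0.025, 1.573, -0.012, 1.134, -0.075], TCP at [0.15, -0.607, 0.227] pointing down, gripper open.
Joint ranges: [-2.62, 2.62], [-0.44, 2.09], [-1.27, 1.32], [0.08, 2.57], [-1.32, 4.46], [0.12, 2], [-2.74, 2.74]. Speed limits (rad/s): [2.22, 2.22, 3.01, 3.01, 3.14, 3.14, 3.14].

### API

Orientations are given as a rotation vector (axis times angle).
In Python, from cell import arm, optics, finder gives the robot as it stands.
- The arm moves only by the tool send_rows, never from a script. Its argument "rows" is a list that holds one entry, the list of rows, each a list of 7 numbers: the shift along the tool's x, y, z in mm, then the turn, a rotation vector about the tool's x, y, z in degrees, then the opening in per cent of the stroke, from 0 (shut) to 100 (fully open). A call has exactly 8 rows; each row is the pose to reach, as a shift and turn from the pose commanded when the call began, along the tool's axes at that moment; what a row does not reach only later rows make up. A row lasts 1/10 s, in which the tool goes at most 50 mm and 8.59 degrees, less where a joint would pass 70% of its speed; a pose out of reach is approached as far as the arm can. A call with a gripper value outside its range is refused whole. The fingers move at their own pace and stop on an object; "grip_force" is the grip in N (left out, the last holds). Time passes only in rows, so rows that repeat a pose let the fingers close, or fill a call up. It gives the time, the measured TCP pose, the force and the opening at its end, in the units of the state.
- arm.observe(): the state, without advancing time (a new reading comes with each control period).
- optics.get_image(name): name is "scene" or "top" or "wrist"; returns (picture, depth): 400x640x3 uint8, red, green, blue; 400x640 float32, m along the optical axis (not along the pixel's ray), 0 where there is no reading.
- optics.get_calibration(name): a dict with "camera_matrix" (3x3 intrinsics, pixels), "position" and "orientation" of the camera in the world; the wrist camera has in their place "T_tool_cam" (4x4, takes a point from camera to tool coordinates, whose origin is the TCP and whose axes are the tool frame's). Camera axes: x right, y up, looking along -z (the intrinsics and any distortion apply to the point x, -y, -z); pixel columns grow to the right and rows downward; lengths in m; the calibration is good to about 2 mm. A picture is of the moment at which its call begins: read the wrist's pose just before it. get_calibration takes no time and is no camera call.
- arm.sign_off(): hands the job in, once; it reports no verdict.
Trained networks look in the newest picture that a camera, given by its name, has taken for a name from the list of things; names that differ only in an ending like _2 or _b are one class to them, and where a whole thing is asked for, a point or a joint stands for the part that bears it (a point fixed in the world has none). Each returns a list of dicts, best first, with "confidence" (0 to 1); they miss things now and then, are a little off and sometimes report something else, mostly with a low value. They report only what shows in the picture. A call takes as long as a camera call. They do not tell look-alikes from the thing itself.
- finder.search_frame(camera, thing): "bbox" ([left, top, width, height] in pixels, round what is visible of it).
- finder.regions_of(camera, thing): "region" (400x640 bool, what is visible of it) and "bbox" ([left, top, width, height] in pixels, round what is visible of it).
- finder.place_of(camera, thing): "xy" ([column, row] in pixels: a listed point, or the origin of a listed thing).
The state is a dict: "clock": time; "joints": joint angles; "dq": joint speeds; "joint_efforts": joint torques, N m; "position": TCP position; "ee_rot": TCP orientation; "force": force on the tool from outside, world axes, zero at the start; "ft_torque": the same for the moment, N m; "width": opening from 0.0 (shut) to 1.0 (fully open).
Only numpy, scipy, OpenCV 4.12 (cv2) and the standard library are available. Lean on these libraries where they do the work, as an engineer would, in place of code of your own. Each camera call takes 0.05 s, during which the arm holds its last target.

## Working session

There is one attempt and no reset: what is moved stays moved. The work goes in short steps, Python scripts to look and compute and a tool call to move; the robot and the scene stay as the last step left them, time stands still between calls to the robot, and variables do not carry over. Pictures are saved under pics/ and viewed, and the job is handed in when it is done.

Besides the shell and the picture viewer there is one more tool, called after "Call:" as a command line: name --argument value ..., lists and objects as JSON in quotes. send_rows: Moves the arm, as the interface text tells. Its arguments: {"type":"object","properties":{"rows":{"type":"array"},"grip_force":{"type":"number"}},"required":["rows"]}

```bash
ls; mkdir -p pics
python3 - <<'E'
from cell import arm, optics, finder
import cv2
s=arm.observe();print(s)
for n in ["scene","top","wrist"]:
    im,d=optics.get_image(n); cv2.imwrite(f"pics/a_{n}.png",im[:,:,::-1]); c=optics.get_calibration(n);print(n,c)
E
```

```text
pics
{'clock': 0.0, 'joints': array([ 1.22640843,  0.43520246,  0.02497001,  1.57413503, -0.0116151 ,
        1.13395636, -0.07504651]), 'dq': array([ 0.00026526,  0.00074821,  0.00080841, -0.00057479,  0.00122643,
        0.00192662, -0.00156815]), 'joint_efforts': array([-8.06561075e-04, -6.67844296e+01,  9.84523594e-01, -3.14460254e+01,
       -6.06447598e-02,  4.28428408e-02,  1.56232591e-04]), 'position': array([ 0.1494755 , -0.60632913,  0.22594299]), 'ee_rot': array([ 1.0301844 ,  1.31524841, -1.02875372]), 'force': array([-0.57880542,  0.85338322,  0.7557796 ]), 'ft_torque': array([ 0.05724361,  0.08364687, -0.05818049]), 'width': 1.0005464337080487}
scene {'camera_matrix': array([[396.18950379,   0.        , 322.17652158],
       [  0.        , 396.18950379, 199.71189387],
       [  0.        ,   0.        ,   1.        ]]), 'position': array([-0.11892481,  0.96014081,  0.59424115]), 'orientation': array([ 0.46072345, -1.38207998, -2.1184677 ])}
top {'camera_matrix': array([[397.13585447,   0.        , 324.66820208],
       [  0.        , 397.13585447, 199.45471919],
       [  0.        ,   0.        ,   1.        ]]), 'position': array([0.44082606, 0.0787162 , 1.4306169 ]), 'orientation': array([ 0.05624187, -0.05619937, -1.54783945])}
wrist {'camera_matrix': array([[329.78478708,   0.        , 322.38480021],
       [  0.        , 329.78478708, 203.10068215],
       [  0.        ,   0.        ,   1.        ]]), 'T_tool_cam': array([[ 1.52355045e-04,  3.00115911e-01, -9.53902729e-01,
        -1.57938332e-01],
       [ 3.55837107e-04,  9.53902664e-01,  3.00115947e-01,
         8.18308371e-02],
       [ 9.99999925e-01, -3.85158166e-04,  3.85395055e-05,
         5.39496069e-04],
       [ 0.00000000e+00,  0.00000000e+00,  0.00000000e+00,
         1.00000000e+00]])}
```

View pics/a_top.png

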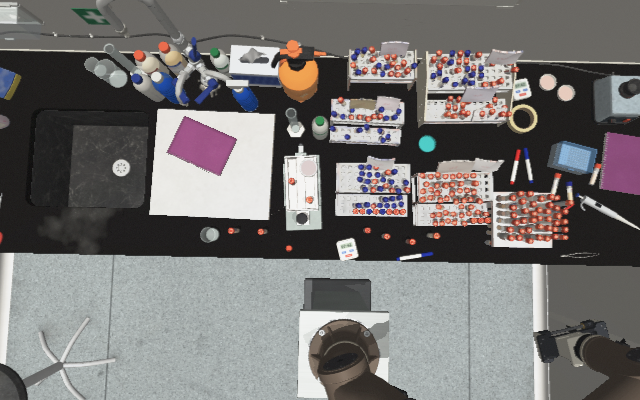

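View pics/a_scene.png

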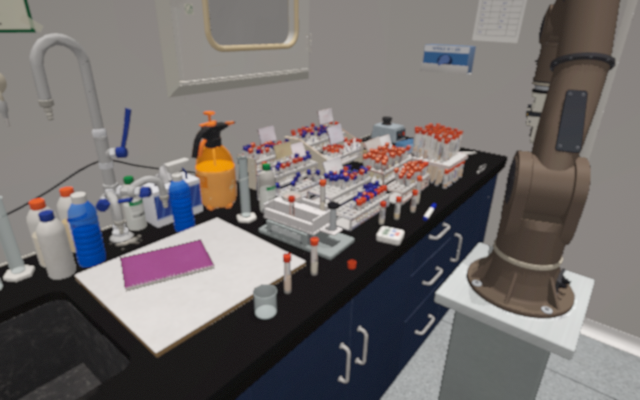

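View pics/a_wrist.png

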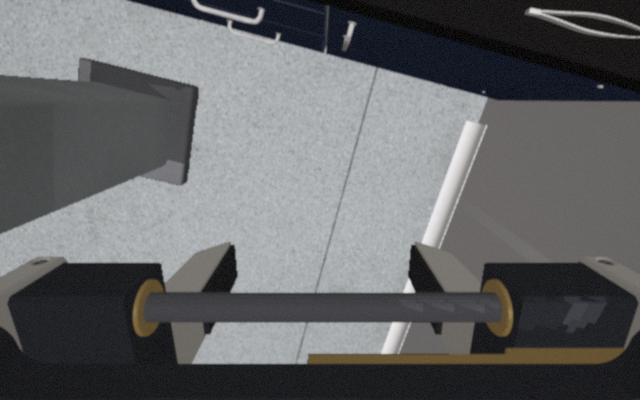

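```bash
cat > h.py <<'E'
from cell import arm, optics, finder
import numpy as np, cv2
from scipy.spatial.transform import Rotation as R
def campose(n,st=None):
    c=optics.get_calibration(n)
    if n=='wrist':
        st=st or arm.observe()
        T=np.eye(4);T[:3,:3]=R.from_rotvec(st['ee_rot']).as_matrix();T[:3,3]=st['position']
        W=T@c['T_tool_cam'];return c['camera_matrix'],W[:3,:3],W[:3,3]
    return c['camera_matrix'],R.from_rotvec(c['orientation']).as_matrix(),np.array(c['position'])
def ray(cp,u,v):
    K,Rm,t=cp
    return Rm@np.array([(u-K[0,2])/K[0,0],-(v-K[1,2])/K[1,1],-1.0])
def at_z(cp,u,v,z):
    d=ray(cp,u,v);return cp[2]+d*(z-cp[2][2])/d[2]
def at_d(cp,u,v,dep): return cp[2]+ray(cp,u,v)*dep
def proj(cp,p):
    K,Rm,t=cp;q=Rm.T@(np.asarray(p)-t);return K[0,0]*q[0]/-q[2]+K[0,2],K[1,1]*-q[1]/-q[2]+K[1,2]
def cloud(cp,d):
    v,u=np.mgrid[:400,:640];K,Rm,t=cp
    P=np.stack([(u-K[0,2])/K[0,0],-(v-K[1,2])/K[1,1],-np.ones_like(u,float)],-1)*d[...,None]
    P=P@Rm.T+t;P[d==0]=np.nan;return P
def save(im,name,crop=None,s=1):
    if crop: x0,y0,x1,y1=crop;im=im[y0:y1,x0:x1]
    cv2.imwrite(f"pics/{name}.png",cv2.resize(im[:,:,::-1],None,fx=s,fy=s,interpolation=cv2.INTER_CUBIC))
def snap(n):
    st=arm.observe();im,d=optics.get_image(n);return im,d,campose(n,st),st
E
python3 - <<'E'
from h import *
im,d,cp,st=snap('top')
save(im,'b_top',(190,140,460,270),2.9)
np.savez('top0.npz',im=im,d=d)
for n in ['tall_1','short_1','petri','lift_frame','marker','small_beaker','timer','loose_cap']:
    for r in finder.search_frame('top',n): 
        x,y,w,h=r['bbox'];
        if r['confidence']>.3: print(n,round(r['confidence'],2),[round(q) for q in r['bbox']])
for n in ['tall_1','short_1','petri','deep_row','raised_row','push_pad','lift_frame']:
    for r in finder.place_of('top',n):
        if r['confidence']>.3: print(n,round(r['confidence'],2),np.round(r['xy'],1))
E
```

```text
tall_1 0.61 [425, 228, 13, 12]
tall_1 0.43 [307, 200, 2, 4]
tall_1 0.37 [229, 228, 7, 6]
short_1 0.44 [286, 178, 10, 9]
short_1 0.39 [382, 235, 4, 1]
petri 0.65 [295, 158, 22, 20]
petri 0.58 [420, 136, 14, 15]
lift_frame 0.96 [281, 143, 44, 88]
lift_frame 0.33 [397, 250, 34, 8]
marker 0.71 [396, 252, 36, 8]
small_beaker 0.66 [200, 228, 20, 16]
small_beaker 0.52 [283, 154, 34, 70]
timer 0.69 [333, 236, 26, 26]
tall_1 0.47 [263.9 231.4]
tall_1 0.46 [309.5 203.5]
tall_1 0.42 [236.6 231.8]
tall_1 0.39 [426.4 231.8]
short_1 0.61 [405.6 242.5]
short_1 0.53 [289.8 183.2]
short_1 0.45 [364.2 230.3]
short_1 0.38 [382.8 236.4]
petri 0.79 [428.  143.6]
petri 0.69 [289.1 183.9]
petri 0.65 [306.8 166.9]
deep_row 0.82 [295.4 184.9]
raised_row 0.56 [309.8 182.7]
push_pad 0.67 [306.5 163.9]
push_pad 0.64 [298.3 218.7]
lift_frame 0.75 [211.2 233.9]
lift_frame 0.66 [301.4 182.2]
```

View pics/b_top.png

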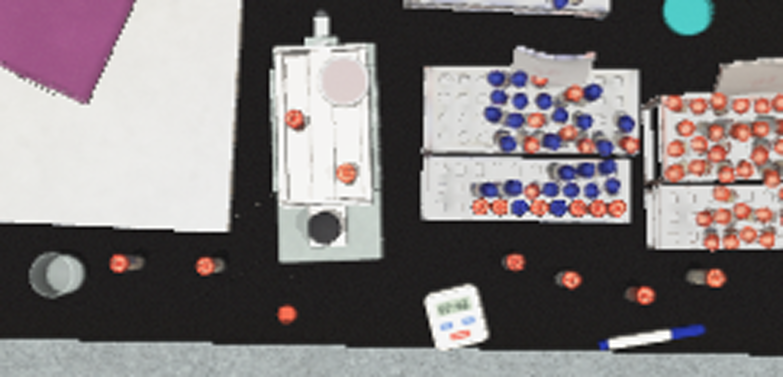

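Run:
```python
from h import *
z=np.load('top0.npz');im,d=z['im'],z['d'];cp=campose('top')
P=cloud(cp,d)
hsv=cv2.cvtColor(im,cv2.COLOR_RGB2HSV)
m=((hsv[...,0]<10)|(hsv[...,0]>172))&(hsv[...,1]>120)&(hsv[...,2]>110)
n,l,st,c=cv2.connectedComponentsWithStats(m.astype('uint8'))
for i in range(1,n):
    x,y,w,h,a=st[i]
    if a<10 or not(195<x<450 and 170<y<260): continue
    if 330<x<410 and y<222:continue
    zz=P[...,2][l==i];zt=np.nanpercentile(zz,80)
    print(np.round(c[i],1),st[i],np.round([np.nanmin(zz),np.nanmedian(zz),zt,np.nanmax(zz)],3), np.round(at_z(cp,*c[i],0.1),3),np.round(at_z(cp,*c[i],0.08),3))
# lift
for nm,(u,v) in dict(boardcorner=(273,110),petri=(308,167),pad=(302,218),).items():
    print(nm,P[v,u])
sub=P[140:235,278:328]
zz=sub[...,2];print(np.histogram(zz[~np.isnan(zz)],bins=np.arange(-.02,.2,.01)))
print('table',P[250,250],P[250,320],P[235,150:][:3])
```

```text
[422.8 175.2] [421 173   4   5  13] [0.149 0.157 0.16  0.16 ] [ 0.626 -0.25   0.1  ] [ 0.629 -0.255  0.08 ]
[437.6 174.6] [436 172   4   6  15] [0.158 0.168 0.169 0.169] [ 0.629 -0.299  0.1  ] [ 0.632 -0.305  0.08 ]
[431.2 176.1] [429 174   5   5  12] [0.151 0.156 0.158 0.165] [ 0.624 -0.278  0.1  ] [ 0.626 -0.283  0.08 ]
[445.1 175.8] [443 174   5   5  14] [0.153 0.159 0.161 0.166] [ 0.626 -0.325  0.1  ] [ 0.628 -0.331  0.08 ]
[291.2 180.5] [289 178   6   6  22] [0.103 0.136 0.138 0.14 ] [0.598 0.194 0.1  ] [0.6   0.196 0.08 ]
[426.3 183.8] [424 182   6   5  15] [0.154 0.158 0.161 0.164] [ 0.597 -0.261  0.1  ] [ 0.599 -0.266  0.08 ]
[436.1 184.4] [435 183   4   5  11] [0.156 0.164 0.166 0.173] [ 0.596 -0.294  0.1  ] [ 0.598 -0.3    0.08 ]
[447.7 184.6] [442 182  13   7  46] [0.146 0.156 0.159 0.162] [ 0.596 -0.334  0.1  ] [ 0.598 -0.34   0.08 ]
[435. 191.] [430 187  11   9  35] [0.109 0.153 0.155 0.158] [ 0.573 -0.291  0.1  ] [ 0.575 -0.296  0.08 ]
[423.2 191.1] [421 189   5   5  14] [0.148 0.155 0.156 0.158] [ 0.572 -0.251  0.1  ] [ 0.574 -0.256  0.08 ]
[451.8 192.8] [449 190   6  
[... 2111 characters left out ...]
8 0.08 ]
boardcorner [8.68451313e-01 2.76741329e-01 5.85040339e-04]
petri [0.643238   0.13799304 0.11270311]
pad [0.47167551 0.15209555 0.13887536]
(array([   3, 1092,  937,  504,    8,    3,   81,  553,  124,  103,  342,
        434,  149,  223,    7,  112,   23,    0,    0,    6,   28]), array([-0.02, -0.01,  0.  ,  0.01,  0.02,  0.03,  0.04,  0.05,  0.06,
        0.07,  0.08,  0.09,  0.1 ,  0.11,  0.12,  0.13,  0.14,  0.15,
        0.16,  0.17,  0.18,  0.19]))
table [0.35665327 0.34244284 0.00299808] [ 0.36175337  0.09262291 -0.00497947] [[ 4.01941798e-01  7.03757691e-01 -5.94743733e-04]
 [ 4.02000988e-01  7.00498002e-01 -1.34793307e-03]
 [ 4.02062931e-01  6.97191939e-01 -2.00248053e-03]]
```

Run:
```python
from h import *
z=np.load('top0.npz');im,d=z['im'],z['d'];cp=campose('top')
P=cloud(cp,d)
print(R.from_rotvec(arm.observe()['ee_rot']).as_matrix().round(3))
# base plate yaw: greenish-grey plate vs dark: grid contour
r=finder.regions_of('top','lift_frame')[0]
m=r['region'].astype('uint8');print(r['confidence'],m.sum())
c=max(cv2.findContours(m,0,2)[0],key=cv2.contourArea)
rect=cv2.minAreaRect(c);print(rect)
# platform rim points: z in .075-.11 within lift
Z=P[...,2]
reg=np.zeros_like(m);reg[150:215,278:325]=1
q=P[(reg==1)&(Z>.05)&(Z<.12)]
rr=cv2.minAreaRect(q[:,:2].astype('float32')*1000);print('plat',rr)
reg[:]=0;reg[210:228,290:312]=1
q=P[(reg==1)&(Z>.125)];print('pad',q.mean(0),np.median(Z[(reg==1)&(Z>.125)]),len(q))
for zt,(u,v) in [(0.139,(302,218.5))]: print(at_z(cp,u,v,zt))
# rack heights near tubes
for a,b,c1,d1 in [(330,410,195,217),(412,470,195,228)]:
    q=P[c1:d1,a:b].reshape(-1,3);k=q[:,2]>.05
    print(np.nanpercentile(q[k],[1,50,99],axis=0).round(3), q[k][:,0].min())
```

```text
[[ 0.     0.971  0.239]
 [-0.     0.239 -0.971]
 [-1.    -0.     0.   ]]
0.94 2590
((301.6142272949219, 186.85543823242188), (85.77141571044922, 38.24941635131836), 87.70938873291016)
plat ((595.1043701171875, 162.67709350585938), (217.46209716796875, 127.56234741210938), 3.370004177093506)
pad [0.47110841 0.15512135 0.13759887] 0.13767876904591403 103
[0.47004964 0.15204578 0.139     ]
[[ 0.493 -0.192  0.051]
 [ 0.519 -0.117  0.078]
 [ 0.559 -0.018  0.093]] 0.49167283327923006
[[ 0.459 -0.413  0.05 ]
 [ 0.514 -0.322  0.102]
 [ 0.56  -0.233  0.168]] 0.4557455563470801
```

```bash
cat >> h.py <<'E'
def Rdown(yaw):
    # tool x down, tool y along (cos,sin) , tool z = x cross y
    c,s=np.cos(yaw),np.sin(yaw)
    x=np.array([0,0,-1.]);y=np.array([c,s,0.]);return np.stack([x,y,np.cross(x,y)],1)
def plan(p,yaw,st=None):
    st=st or arm.observe();Rc=R.from_rotvec(st['ee_rot']).as_matrix()
    sh=Rc.T@(np.array(p)-st['position'])*1000;rv=np.degrees(R.from_matrix(Rc.T@Rdown(yaw)).as_rotvec())
    return sh.round(1),rv.round(2)
E
python3 - <<'E'
from h import *
print(Rdown(0)); print(plan((.42,-.3,.33),0.0)); print(plan((.58,.16,.35),0.0))
E
```

```text
[[ 0.  1.  0.]
 [ 0.  0. -1.]
 [-1.  0.  0.]]
(array([-103.3,  335.9, -233.2]), array([13.85,  0.  , -0.  ]))
(array([-123.3,  601.4, -641.5]), array([13.85,  0.  , -0.  ]))
```

Call:
send_rows --rows '[[[-50, 0, 0, 0, 0, 0, 100], [-100, 40, -30, 2, 0, 0, 100], [-103, 85, -60, 5, 0, 0, 100], [-103, 130, -90, 8, 0, 0, 100], [-103, 175, -120, 10, 0, 0, 100], [-103, 220, -150, 12, 0, 0, 100], [-103, 265, -180, 13.8, 0, 0, 100], [-103, 300, -210, 13.8, 0, 0, 100]]]'

```text
clock: 1.8
position: [0.3715, -0.3551, 0.33]
ee_rot: [1.209, 1.208, -1.209]
force: [0.3, 0.4, -0.5]
width: 0.999
```

Run:
```python
from h import *
st=arm.observe();print(st['position'],st['joints'].round(2),st['force']);print(plan((.58,.16,.35),0.0))
```

```text
[ 0.37147114 -0.35507992  0.32999625] [ 0.75  0.19 -0.11  1.67  0.02  1.29 -0.93] [ 0.28718     0.41496826 -0.45154265]
(array([ -20.2,  208.4, -515.1]), array([-0.02,  0.04, -0.04]))
```

Call:
send_rows --rows '[[[-5, 20, -45, 0, 0, 0, 100], [-10, 40, -90, 0, 0, 0, 100], [-15, 60, -140, 0, 0, 0, 100], [-20, 80, -185, 0, 0, 0, 100], [-20, 100, -230, 0, 0, 0, 100], [-20, 120, -275, 0, 0, 0, 100], [-20, 140, -320, 0, 0, 0, 100], [-20, 150, -365, 0, 0, 0, 100]]]'

```text
clock: 2.6
position: [0.5209, 0.0103, 0.3497]
ee_rot: [1.209, 1.209, -1.208]
force: [0.6, 0.3, 0.5]
width: 1.002
```

Call:
send_rows --rows '[[[0, 15, -45, 0, 0, 0, 100], [0, 30, -90, 0, 0, 0, 100], [0, 45, -130, 0, 0, 0, 100], [0, 58, -150, 0, 0, 0, 100], [0, 58, -150, 0, 0, 0, 100], [0, 58, -150, 0, 0, 0, 100], [0, 58, -150, 0, 0, 0, 100], [0, 58, -150, 0, 0, 0, 100]]]'

```text
clock: 3.4
position: [0.5777, 0.157, 0.35]
ee_rot: [1.21, 1.208, -1.21]
force: [0.5, -0.3, -0.4]
width: 1.002
```

Run:
```python
from h import *
im,d,cp,st=snap('wrist');print(st['clock'],st['position'],st['joints'].round(2))
save(im,'c_wrist'); np.savez('w0.npz',im=im,d=d,K=cp[0],R=cp[1],t=cp[2])
for n in ['deep_row','raised_row','push_pad','lift_frame','petri','tall_4','short_4']:
    for r in finder.place_of('wrist',n):
        if r['confidence']>.3: print(n,round(r['confidence'],2),np.round(r['xy'],1))
```

```text
3.4 [0.57774876 0.1570139  0.34998733] [-0.05  0.36 -0.45  1.41  0.16  1.4  -2.07]
deep_row 0.65 [296.6 152.2]
raised_row 0.78 [338.7 152.3]
raised_row 0.53 [417. 272.]
push_pad 0.9 [324.7 259.1]
lift_frame 0.97 [319.3 146.1]
lift_frame 0.73 [458. 239.]
petri 0.72 [337.6 116. ]
tall_4 0.84 [345.8 199.4]
tall_4 0.7 [590.5 245.2]
tall_4 0.67 [186.5 245.6]
tall_4 0.45 [244.8 245.9]
short_4 0.63 [456.  238.1]
short_4 0.55 [493.7 249.2]
short_4 0.54 [298.1 147.1]
short_4 0.46 [547.5 256.4]
```

View pics/c_wrist.png

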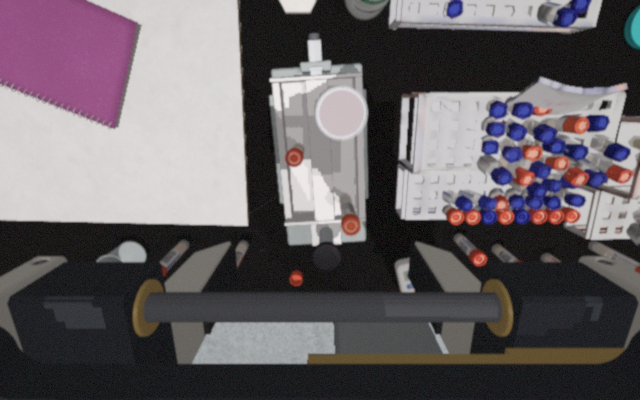

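Run:
```python
from h import *
z=np.load('w0.npz');im,d=z['im'],z['d'];cp=(z['K'],z['R'],z['t']);P=cloud(cp,d)
save(im,'c_lift',(250,20,390,280),2.3)
print('deep',at_z(cp,296.6,152.2,.059),'raised',at_z(cp,338.7,152.3,.083),'pad',at_z(cp,324.7,259.1,.139),'frame',at_z(cp,319.3,146.1,0))
hsv=cv2.cvtColor(im,cv2.COLOR_RGB2HSV)
m=((hsv[...,0]<10)|(hsv[...,0]>172))&(hsv[...,1]>110)&(hsv[...,2]>90)
n,l,st,c=cv2.connectedComponentsWithStats(m.astype('uint8'))
for i in range(1,n):
    x,y,w,h,a=st[i]
    if a>60 and 150<x<380 or (a>60 and y>220): 
        k=l==i;zz=P[...,2][k];top=zz>np.nanpercentile(zz,90)-.006
        pk=P[k][top];print(st[i],c[i].round(1),'z',np.nanpercentile(zz,90).round(3),np.nanmedian(pk,0).round(3),((pk.min(0)+pk.max(0))/2).round(3))
# petri: pinkish
pz=P[80:145,308:375].reshape(-1,3);k=(pz[:,2]>.108)&(pz[:,2]<.12);q=pz[k]
print('petri n',k.sum(),np.median(q[:,2]),cv2.minEnclosingCircle((q[:,:2]*1000).astype('float32')))
# pad
pz=P[240:270,305:345].reshape(-1,3);k=(pz[:,2]>.13)&(pz[:,2]<.145);q=pz[k];print('pad',k.sum(),np.median(q[:,2]),q.min(0),q.max(0))
# heights map slices across y at several x
X,Y,Z=P[...,0],P[...,1],P[...,2]
for x0 in [.53,.56,.60,.63]:
    k=(abs(X-x0)<.002)&(Y>.08)&(Y<.26);o=np.argsort(-Y[k]);print(x0,[(round(a*1000),round(b*1000)) for a,b in zip(Y[k][o][::3],Z[k][o][::3])])
```

```text
deep [0.59122287 0.1915301  0.059     ] raised [0.59470828 0.13542062 0.083     ] pad [0.47099708 0.15367895 0.139     ] frame [0.59154359 0.16114773 0.        ]
[286 148  17  18 236] [293.9 156.7] z 0.139 [0.597 0.189 0.136] [0.597 0.188 0.137]
[342 214  18  21 299] [350.3 223.9] z 0.187 [0.534 0.127 0.184] [0.533 0.127 0.184]
[469 249  19  18 232] [477.8 257.7] z 0.08 [ 0.44  -0.069  0.078] [0.522 0.014 0.247]
[289 271  14  15 161] [295.8 278.3] z 0.016 [0.368 0.202 0.014] [0.37  0.201 0.014]
petri n 2246 0.11343567851302294 ((643.861572265625, 134.58157348632812), 30.49663543701172)
pad 679 0.13797645596868213 [0.45579505 0.13328909 0.13021094] [0.49140241 0.16953016 0.14085691]
0.53 [(259, -1), (257, -1), (256, -1), (254, 0), (253, -1), (251, 2), (249, -1), (247, 1), (246, 0), (244, 1), (243, 1), (241, -1), (238, -1), (236, 0), (235, 0), (233, 0), (232, 0), (230, 0), (229, -1), (219, 51), (217, 53), (216, 53), (208, 83), (207, 85), (205, 85), (204, 85), (201, 84), (200, 66), (200, 68), (200, 70), (200, 59), (198, 59), (195, 58), (194, 59), (192, 58), (191, 58), (190, 58), (188, 5
[... 28228 characters left out ...]
98), (169, 98), (168, 98), (167, 99), (165, 97), (164, 98), (163, 100), (160, 113), (159, 113), (158, 113), (157, 113), (156, 113), (155, 115), (153, 114), (152, 114), (151, 114), (150, 113), (149, 113), (148, 114), (146, 114), (145, 114), (144, 114), (143, 114), (142, 115), (141, 114), (139, 116), (138, 113), (137, 115), (136, 113), (135, 114), (134, 114), (132, 114), (131, 114), (130, 115), (129, 114), (128, 113), (126, 113), (125, 115), (124, 114), (123, 114), (122, 114), (121, 114), (120, 114), (118, 114), (117, 115), (116, 114), (115, 114), (114, 114), (112, 113), (111, 113), (110, 113), (109, 114), (108, 113), (98, 52), (89, -1), (88, 0), (87, 0), (85, -1), (84, 0), (82, -1), (80, -2)]
```

View pics/c_lift.png

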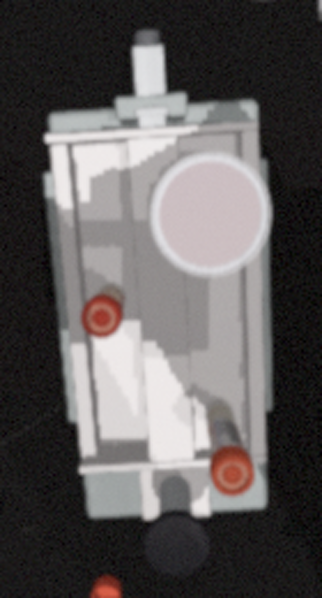

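```bash
cat >> h.py <<'E'
YAW=.0575; MID=np.array([.594,.1594]); C,S=np.cos(YAW),np.sin(YAW)
def W(u,v,z): return np.array([MID[0]+u*C-v*S, MID[1]+u*S+v*C, z])
def L(p): q=np.array(p[:2])-MID; return np.array([q[0]*C+q[1]*S,-q[0]*S+q[1]*C])
E
python3 - <<'E'
from h import *
for n,p in dict(A=(.426,.390),B=(.425,.291),Cc=(.425,-.295),D=(.438,-.0675),E=(.418,-.133),F=(.402,-.218),s4=(.597,.1885),t4=(.5335,.127),petri=(.6438,.1346),pad=(.472,.1525)).items(): print(n,L(p).round(4))
print(plan((.6438,.1346,.15),YAW))
E
```

```text
A [-0.1545  0.2399]
B [-0.1612  0.1411]
Cc [-0.1948 -0.4439]
D [-0.1688 -0.2176]
E [-0.1925 -0.2818]
F [-0.2134 -0.3657]
s4 [0.0047 0.0289]
t4 [-0.0623 -0.0289]
petri [ 0.0483 -0.0276]
pad [-1.222e-01  1.000e-04]
(array([199.7,  66. ,  23.8]), array([-3.26,  0.  , -0.  ]))
```

Call:
send_rows --rows '[[[0, 40, 14, -2, 0, 0, 100], [40, 66, 24, -3.3, 0, 0, 100], [85, 66, 24, -3.3, 0, 0, 100], [130, 66, 24, -3.3, 0, 0, 100], [170, 66, 24, -3.3, 0, 0, 100], [190, 66, 24, -3.3, 0, 0, 100], [195, 66, 24, -3.3, 0, 0, 100], [200, 66, 24, -3.3, 0, 0, 100]]]' --grip_force 10

```text
clock: 4.6
position: [0.6442, 0.1347, 0.15]
ee_rot: [1.166, 1.236, -1.166]
force: [0.6, -0.1, 0.2]
width: 1.002
```

Run:
```python
from h import *
im,d,cp,st=snap('wrist');save(im,'d_wrist');print(plan((.6438,.1346,.1025),YAW))
P=cloud(cp,d)
Z=P[...,2];k=(Z>.108)&(Z<.119)&(abs(P[...,0]-.644)<.05)&(abs(P[...,1]-.135)<.05)
print(k.sum(),np.median(Z[k]),cv2.minEnclosingCircle((P[k][:,:2]*1000).astype('float32')))
```

```text
(array([47.3, -0.5,  0.2]), array([ 0.05, -0.02, -0.04]))
6801 0.11328919479647814 ((630.9600830078125, 146.589599609375), 48.168731689453125)
```

View pics/d_wrist.png

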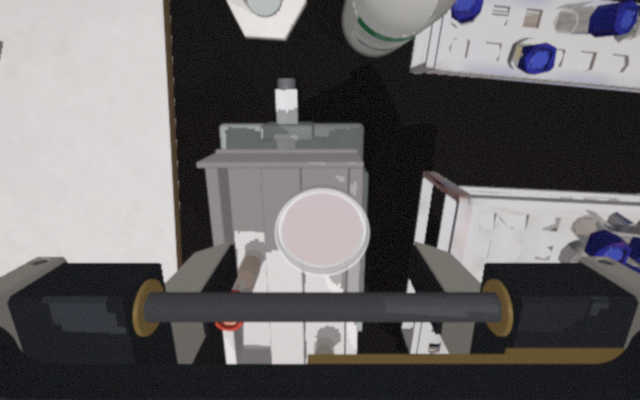

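Call:
send_rows --rows '[[[15, -0.5, 0, 0, 0, 0, 100], [30, -0.5, 0, 0, 0, 0, 100], [42, -0.5, 0, 0, 0, 0, 100], [47, -0.5, 0, 0, 0, 0, 100], [47, -0.5, 0, 0, 0, 0, 100], [47, -0.5, 0, 0, 0, 0, 60], [47, -0.5, 0, 0, 0, 0, 55], [47, -0.5, 0, 0, 0, 0, 55]]]' --grip_force 8

```text
clock: 5.45
position: [0.6437, 0.1347, 0.1033]
ee_rot: [1.167, 1.236, -1.165]
force: [0.2, 0.5, -0.4]
width: 0.789
```

Call:
send_rows --rows '[[[0, 0, 0, 0, 0, 0, 55], [0, 0, 0, 0, 0, 0, 55], [0, 0, 0, 0, 0, 0, 55], [-5, 0, 0, 0, 0, 0, 55], [-20, 0, 0, 0, 0, 0, 55], [-40, 0, 0, 0, 0, 0, 55], [-60, 0, 0, 0, 0, 0, 55], [-60, 0, 0, 0, 0, 0, 55]]]'

```text
clock: 6.25
position: [0.6452, 0.1354, 0.167]
ee_rot: [1.17, 1.233, -1.161]
force: [1.6, 0.6, 0.2]
width: 0.661
```

Run:
```python
from h import *
im,d,cp,st=snap('wrist');save(im,'e_wrist');print(st['width'],st['position']);print(plan((.55,.35,.16),YAW),plan((.55,.35,.020),YAW))
```

```text
0.6605432698901281 [0.6452342  0.13541861 0.16700043]
(array([   5. ,  -81.8, -220.1]), array([ 0.05, -0.05, -0.22])) (array([ 145. ,  -82.3, -220. ]), array([ 0.05, -0.05, -0.22]))
```

View pics/e_wrist.png

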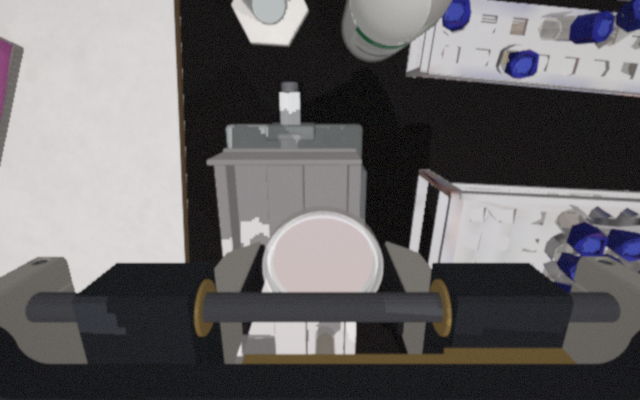

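Call:
send_rows --rows '[[[-10, 0, -40, 0, 0, 0, 55], [-10, 0, -85, 0, 0, 0, 55], [-10, 0, -130, 0, 0, 0, 55], [-10, -15, -170, 0, 0, 0, 55], [10, -45, -205, 0, 0, 0, 55], [50, -75, -220, 0, 0, 0, 55], [90, -82, -220, 0, 0, 0, 55], [120, -82, -220, 0, 0, 0, 55]]]'

```text
clock: 7.1
position: [0.545, 0.3497, 0.04]
ee_rot: [1.161, 1.239, -1.167]
force: [0.3, -0.7, -0.4]
width: 0.657
```

Run:
```python
from h import *
im,d,cp,st=snap('wrist');save(im,'f_wrist');print(st['width'],st['position'],st['force']);print(plan((.55,.35,.020),YAW))
```

```text
0.6574297745559287 [0.54501379 0.34973881 0.04001224] [ 0.33598075 -0.68252906 -0.44356507]
(array([15.3,  6. , -2.5]), array([0.18, 0.29, 0.45]))
```

View pics/f_wrist.png

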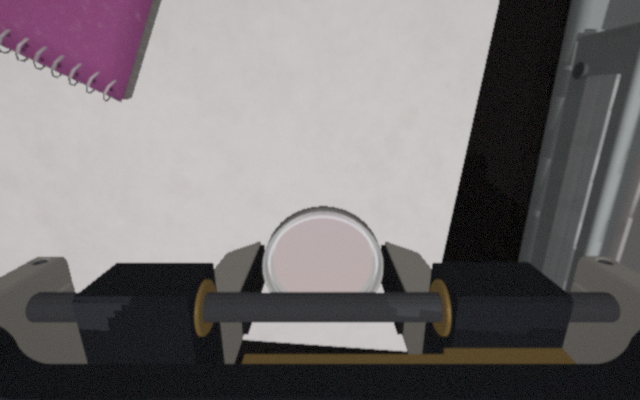

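Call:
send_rows --rows '[[[10, 3, 0, 0, 0, 0, 55], [17, 3, 0, 0, 0, 0, 55], [20, 3, 0, 0, 0, 0, 55], [20, 3, 0, 0, 0, 0, 55], [20, 3, 0, 0, 0, 0, 85], [20, 3, 0, 0, 0, 0, 100], [20, 3, 0, 0, 0, 0, 100], [0, 3, 0, 0, 0, 0, 100]]]'

```text
clock: 7.95
position: [0.5503, 0.3483, 0.0408]
ee_rot: [1.163, 1.237, -1.17]
force: [0.2, -0.1, -1.0]
width: 0.959
```

Call:
send_rows --rows '[[[-50, 0, 0, 0, 0, 0, 100], [-100, 0, 0, 0, 0, 0, 100], [-150, 0, 0, 0, 0, 0, 60], [-160, 20, 35, 0, 0, 0, 45], [-160, 35, 75, 0, 0, 0, 45], [-160, 50, 115, 0, 0, 0, 45], [-160, 52, 150, 0, 0, 0, 45], [-160, 52, 160, 0, 0, 0, 45]]]'

```text
clock: 8.75
position: [0.6144, 0.187, 0.2026]
ee_rot: [1.169, 1.231, -1.172]
force: [0.5, -0.8, -0.7]
width: 0.527
```

Run:
```python
from h import *
im,d,cp,st=snap('wrist');save(im,'g_wrist');print(st['width'],st['position'],L(st['position']),st['force'])
P=cloud(cp,d);Z=P[...,2];k=(Z>.025)&(Z<.036)&(P[...,1]>.3)&(P[...,0]<.6)&(P[...,0]>.49)&(P[...,1]<.4);print(k.sum(),np.median(Z[k]))
t,_,tc,_=snap('top');save(t,'g_top',(190,140,460,270),2.9)
# short_4 grasp: TCP 29 below top .138
p=W(.0047,.029,.15);print(plan(p,YAW))
```

```text
0.5273836382331545 [0.61438995 0.18697211 0.20262853] [0.02194077 0.02635477] [ 0.47759867 -0.84456876 -0.68882699]
2451 0.030343629108499637
(array([ 52.9, -16.4,   0.9]), array([-0.15,  0.06, -0.02]))
```

View pics/g_top.png

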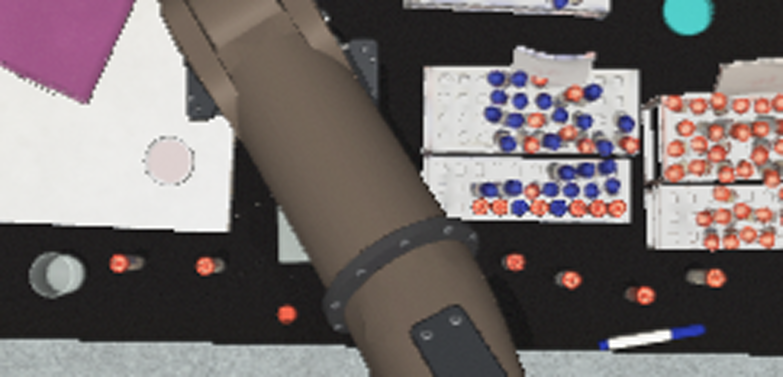

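View pics/g_wrist.png

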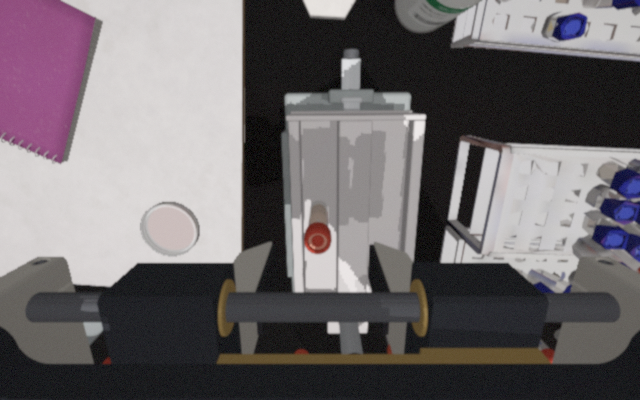

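```bash
cat >> h.py <<'E'
def caps(im,d,cp,zlo,zhi,box=None):
    """red caps: returns list of top centre world coords via robust top pixels"""
    P=cloud(cp,d);hsv=cv2.cvtColor(im,cv2.COLOR_RGB2HSV)
    m=((hsv[...,0]<10)|(hsv[...,0]>172))&(hsv[...,1]>110)&(hsv[...,2]>70)
    m&=(P[...,2]>zlo-.02)&(P[...,2]<zhi+.01)
    n,l,st,c=cv2.connectedComponentsWithStats(m.astype('uint8'));out=[]
    for i in range(1,n):
        if st[i][4]<40: continue
        k=(l==i);zz=P[...,2][k];zt=np.percentile(zz,85)
        t=k&(P[...,2]>zt-.006)&(P[...,2]<zt+.006)
        if zt<zlo or zt>zhi: continue
        q=(P[t][:,:2]*1000).astype('float32');(x,y),r=cv2.minEnclosingCircle(q);
        out.append((x/1000,y/1000,np.median(P[t][:,2]),r,t.sum()))
    return out
E
python3 - <<'E'
from h import *
im,d,cp,st=snap('wrist')
for o in caps(im,d,cp,.07,.2): print(np.round(o,4),L(o).round(4))
E
```

```text
[5.9730e-01 1.8910e-01 1.3650e-01 9.6614e+00 5.0500e+02] [0.005  0.0295]
[ 4.4180e-01 -6.4800e-02  7.2600e-02  8.1132e+00  9.9000e+01] [-0.1648 -0.2151]
[ 0.4345  0.3889  0.0952  8.1999 92.    ] [-0.1461  0.2383]
```

Call:
send_rows --rows '[[[20, -17, 0.5, 0, 0, 0, 45], [45, -17, 0.5, 0, 0, 0, 45], [70, -17, 0.5, 0, 0, 0, 45], [86, -17, 0.5, 0, 0, 0, 45], [93, -17, 0.5, 0, 0, 0, 45], [93, -17, 0.5, 0, 0, 0, 10], [93, -17, 0.5, 0, 0, 0, 10], [93, -17, 0.5, 0, 0, 0, 10]]]' --grip_force 12

```text
clock: 9.7
position: [0.5965, 0.1922, 0.1108]
ee_rot: [1.167, 1.236, -1.164]
force: [0.0, 0.3, 0.7]
width: 0.238
```

Call:
send_rows --rows '[[[0, 0, 0, 0, 0, 0, 10], [0, 0, 0, 0, 0, 0, 10], [-10, 0, 0, 0, 0, 0, 10], [-30, 0, 0, 0, 0, 0, 10], [-60, 5, 0, 0, 0, 0, 10], [-75, 25, 15, 0, 0, 0, 10], [-75, 50, 45, 0, 0, 0, 10], [-75, 61, 58, 0, 0, 0, 10]]]'

```text
clock: 10.5
position: [0.6628, 0.1332, 0.186]
ee_rot: [1.169, 1.231, -1.168]
force: [0.3, -0.1, -0.8]
width: 0.219
```

Run:
```python
from h import *
im,d,cp,st=snap('wrist');save(im,'i_wrist');print(st['width'],st['position'],L(st['position']),st['force']);print(plan(W(.066,-.029,.135),YAW))
```

```text
0.2189619781411064 [0.66282226 0.13324647 0.18603625] [ 0.06720552 -0.03006541] [ 0.29334198 -0.13710477 -0.82723338]
(array([50.1, -2. , -3.5]), array([-0.3 ,  0.17, -0.11]))
```

View pics/i_wrist.png

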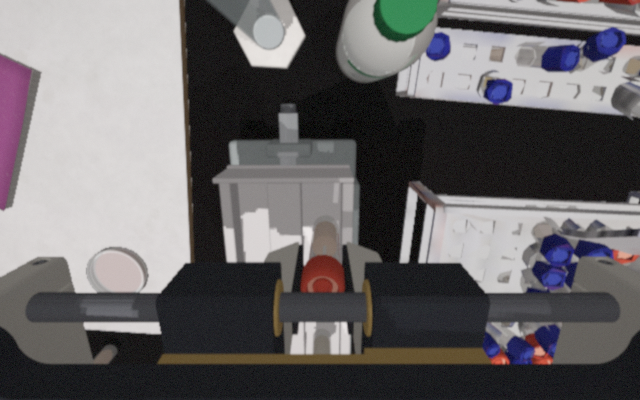

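Call:
send_rows --rows '[[[15, -1, -2, 0, 0, 0, 10], [30, -1, -2, 0, 0, 0, 10], [42, -1, -2, 0, 0, 0, 10], [47, -1, -2, 0, 0, 0, 10], [49.5, -1, -2, 0, 0, 0, 10], [49.5, -1, -2, 0, 0, 0, 10], [49.5, -1, -2, 0, 0, 0, 25], [49.5, -1, -2, 0, 0, 0, 45]]]'

```text
clock: 11.35
position: [0.6595, 0.1391, 0.1358]
ee_rot: [1.167, 1.236, -1.165]
force: [0.2, 0.4, 0.5]
width: 0.298
```

Call:
send_rows --rows '[[[0, 0, 0, 0, 0, 0, 45], [0, 0, 0, 0, 0, 0, 45], [-20, 0, 0, 0, 0, 0, 45], [-60, 0, 0, 0, 0, 0, 45], [-110, 0, 0, 0, 0, 0, 45], [-120, -40, 0, 0, 0, 0, 45], [-120, -80, 0, 0, 0, 0, 45], [-120, -110, 0, 0, 0, 0, 45]]]'

```text
clock: 12.15
position: [0.5475, 0.1327, 0.256]
ee_rot: [1.166, 1.236, -1.165]
force: [0.0, 0.1, 0.9]
width: 0.45
```

Run:
```python
from h import *
im,d,cp,st=snap('wrist');save(im,'j_wrist');print(st['width'],st['position'],L(st['position']),st['force']);
for o in caps(im,d,cp,.12,.2): print(np.round(o,4),L(o).round(4))
```

```text
0.4504150429996902 [0.54747477 0.13274778 0.2560004 ] [-0.04798    -0.02393444] [0.00907504 0.06709265 0.91591353]
[6.5720e-01 1.3690e-01 1.6270e-01 9.4543e+00 2.7000e+02] [ 0.0618 -0.0261]
[6.5750e-01 1.3660e-01 1.6080e-01 4.6479e+00 1.4500e+02] [ 0.0621 -0.0264]
[ 6.4930e-01 -8.9100e-02  1.2530e-01  8.8919e+00  1.3200e+02] [ 0.041  -0.2512]
[ 6.3200e-01 -1.2350e-01  1.3230e-01  7.6679e+00  2.0100e+02] [ 0.0217 -0.2846]
[ 6.0120e-01 -8.5500e-02  1.3020e-01  9.3339e+00  2.6900e+02] [-0.0069 -0.2449]
[ 5.78400e-01 -1.31300e-01  1.31300e-01  2.05477e+01  3.27000e+02] [-0.0322 -0.2893]
[ 5.72400e-01 -7.98000e-02  1.33800e-01  1.04723e+01  3.15000e+02] [-0.0353 -0.2376]
[5.32700e-01 1.26600e-01 1.85100e-01 1.00166e+01 5.27000e+02] [-0.0631 -0.0292]
```

View pics/j_wrist.png

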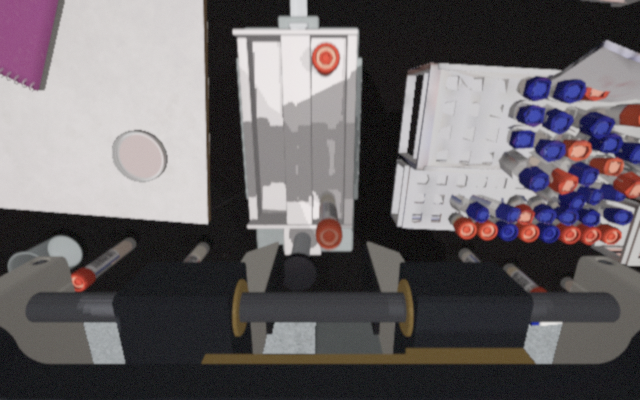

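Run:
```python
from h import *
print(arm.observe()['position'],plan(W(-.063,-.029,.157),YAW))
```

```text
[0.54324125 0.13284967 0.25585143] (array([ 98.9, -10.6,   5.3]), array([0.18, 0.06, 0.11]))
```

Call:
send_rows --rows '[[[20, -8, 5, 0, 0, 0, 45], [40, -8, 5, 0, 0, 0, 45], [55, -8, 5, 0, 0, 0, 45], [58, -8, 5, 0, 0, 0, 45], [58, -8, 5, 0, 0, 0, 45], [58, -8, 5, 0, 0, 0, 45], [58, -8, 5, 0, 0, 0, 45], [58, -8, 5, 0, 0, 0, 45]]]'

```text
clock: 13.0
position: [0.542, 0.1272, 0.1978]
ee_rot: [1.167, 1.236, -1.165]
force: [0.0, -0.4, 0.3]
width: 0.45
```

Run:
```python
from h import *
print(arm.observe()['position'],plan(W(-.063,-.029,.157),YAW))
```

```text
[0.54196051 0.12723779 0.1978263 ] (array([40.8, -9.2, -0.1]), array([ 0.05, -0.01, -0.06]))
```

Call:
send_rows --rows '[[[0, -9, 0, 0, 0, 0, 45], [12, -9, 0, 0, 0, 0, 45], [28, -9, 0, 0, 0, 0, 45], [38, -9, 0, 0, 0, 0, 45], [41, -9, 0, 0, 0, 0, 45], [41, -9, 0, 0, 0, 0, 10], [41, -9, 0, 0, 0, 0, 10], [41, -9, 0, 0, 0, 0, 10]]]'

```text
clock: 13.8
position: [0.533, 0.1267, 0.1567]
ee_rot: [1.167, 1.236, -1.165]
force: [-1.1, -0.6, 0.0]
width: 0.242
```

Call:
send_rows --rows '[[[0, 0, 0, 0, 0, 0, 10], [0, 0, 0, 0, 0, 0, 10], [-15, 0, 0, 0, 0, 0, 10], [-35, 0, 0, 0, 0, 0, 10], [-50, 0, -10, 0, 0, 0, 10], [-50, 0, -40, 0, 0, 0, 10], [-50, -3, -58, 0, 0, 0, 10], [-50, -3, -58, 0, 0, 0, 10]]]'

```text
clock: 14.6
position: [0.5253, 0.1876, 0.2066]
ee_rot: [1.164, 1.239, -1.162]
force: [0.2, 0.2, 0.1]
width: 0.221
```

Call:
send_rows --rows '[[[0, 0, 0, 0, 0, 0, 10], [0, 0, 0, 0, 0, 0, 10], [20, 0, 0, 0, 0, 0, 10], [40, 0, 0, 0, 0, 0, 10], [50, 0, 0, 0, 0, 0, 10], [50, 0, 0, 0, 0, 0, 10], [50, 0, 0, 0, 0, 0, 10], [50, 0, 0, 0, 0, 0, 10]]]'

```text
clock: 15.4
position: [0.5268, 0.1845, 0.1571]
ee_rot: [1.167, 1.235, -1.165]
force: [-0.1, 0.3, -0.7]
width: 0.22
```

Run:
```python
from h import *
im,d,cp,st=snap('wrist');save(im,'k_wrist');print(st['width'],st['position'],L(st['position']),st['force']);print(plan(W(-.066,.029,.133),YAW))
```

```text
0.21961688560286166 [0.52682742 0.18445253 0.15712688] [-0.06562184  0.02887142] [-0.11770122  0.30375204 -0.66198248]
(array([24.1, -0.4, -0.1]), array([ 0.04, -0.02, -0.08]))
```

View pics/k_wrist.png

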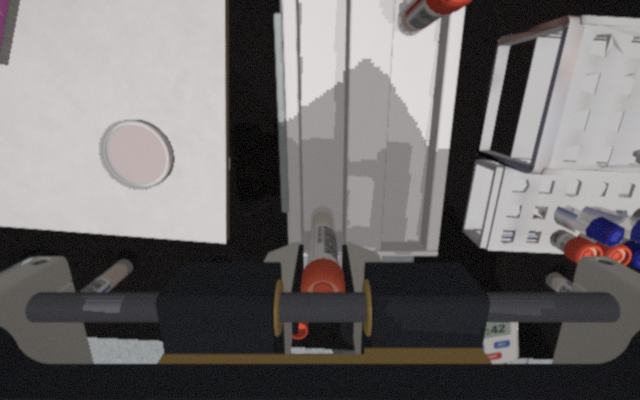

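Call:
send_rows --rows '[[[10, 0, 0, 0, 0, 0, 10], [18, 0, 0, 0, 0, 0, 10], [22, 0, 0, 0, 0, 0, 10], [23.5, 0, 0, 0, 0, 0, 10], [23.5, 0, 0, 0, 0, 0, 10], [23.5, 0, 0, 0, 0, 0, 30], [23.5, 0, 0, 0, 0, 0, 45], [23.5, 0, 0, 0, 0, 0, 45]]]'

```text
clock: 16.25
position: [0.5264, 0.1844, 0.1329]
ee_rot: [1.166, 1.236, -1.166]
force: [-0.1, 0.1, -0.6]
width: 0.416
```

Call:
send_rows --rows '[[[0, 0, 0, 0, 0, 0, 45], [-20, 0, 0, 0, 0, 0, 45], [-60, 0, 0, 0, 0, 0, 45], [-85, -35, -40, 0, 0, 0, 45], [-85, -70, -80, 0, 0, 0, 45], [-85, -96, -112, 0, 0, 0, 45], [-85, -96, -112, 0, 0, 0, 45], [-85, -96, -112, 0, 0, 0, 45]]]'

```text
clock: 17.05
position: [0.4228, 0.2917, 0.218]
ee_rot: [1.164, 1.238, -1.163]
force: [1.3, -0.7, -0.6]
width: 0.451
```

Run:
```python
from h import *
im,d,cp,st=snap('wrist');save(im,'l_wrist');print(st['width'],st['position'],L(st['position']),st['force']);
for o in caps(im,d,cp,.08,.2): 
    if o[1]>-.02: print(np.round(o,4),L(o).round(4))
o=arm.observe();print(o['joints'].round(2));print(plan(W(-.161,.1411,.075),YAW))
```

```text
0.4505996224504068 [0.42284714 0.291655   0.21803069] [-0.16326952  0.1418723 ] [ 1.31315919 -0.65915452 -0.64582396]
[5.24300e-01 1.84700e-01 1.61500e-01 1.02884e+01 7.99000e+02] [-0.0681  0.0292]
[4.28200e-01 3.88700e-01 1.02500e-01 1.02365e+01 4.10000e+02] [-0.1524  0.2385]
[4.2730e-01 2.8960e-01 1.0210e-01 1.0256e+01 4.3500e+02] [-0.159   0.1396]
[-0.28  0.32 -0.53  1.82  0.18  1.05 -2.4 ]
(array([142.7,   1.1,  -0.7]), array([ 0.1 ,  0.02, -0.03]))
```

View pics/l_wrist.png

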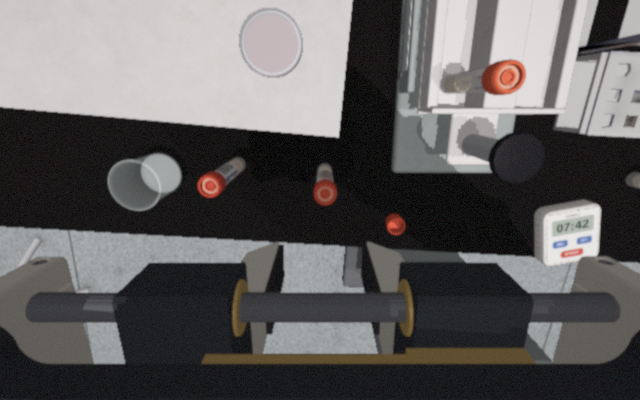

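Call:
send_rows --rows '[[[30, 3, 1, 0, 0, 0, 45], [70, 3, 1, 0, 0, 0, 45], [105, 3, 1, 0, 0, 0, 45], [130, 3, 1, 0, 0, 0, 45], [140, 3, 1, 0, 0, 0, 45], [143, 3, 1, 0, 0, 0, 45], [143, 3, 1, 0, 0, 0, 15], [143, 3, 1, 0, 0, 0, 10]]]'

```text
clock: 17.9
position: [0.4278, 0.29, 0.0758]
ee_rot: [1.168, 1.235, -1.165]
force: [-0.1, 0.5, 1.3]
width: 0.324
```

Call:
send_rows --rows '[[[0, 0, 0, 0, 0, 0, 10], [0, 0, 0, 0, 0, 0, 10], [0, 0, 0, 0, 0, 0, 10], [-30, 0, 0, 0, 0, 0, 10], [-70, 0, 0, 0, 0, 0, 10], [-110, 20, 0, 0, 0, 0, 10], [-135, 60, 0, 0, 0, 0, 10], [-135, 90, 0, 0, 0, 0, 10]]]'

```text
clock: 18.7
position: [0.5203, 0.296, 0.2146]
ee_rot: [1.172, 1.233, -1.159]
force: [0.8, -0.0, -0.6]
width: 0.22
```

Run:
```python
from h import *
st=arm.observe();print(st['width'],st['position'],L(st['position']),plan(W(-.022,.029,.135),YAW))
```

```text
0.2197007179028455 [0.5202745  0.2960412  0.21464097] [-0.06575112  0.14065225] (array([ 79.6,  43.1, 111.9]), array([ 0.02, -0.19, -0.42]))
```

Call:
send_rows --rows '[[[0, 40, 15, 0, 0, 0, 10], [0, 45, 50, 0, 0, 0, 10], [0, 45, 90, 0, 0, 0, 10], [0, 45, 112, 0, 0, 0, 10], [15, 45, 112, 0, 0, 0, 10], [25, 45, 112, 0, 0, 0, 10], [25, 45, 112, 0, 0, 0, 10], [25, 45, 112, 0, 0, 0, 10]]]'

```text
clock: 19.5
position: [0.5678, 0.1866, 0.1847]
ee_rot: [1.165, 1.238, -1.165]
force: [-0.0, 0.8, 0.3]
width: 0.22
```

Run:
```python
from h import *
st=arm.observe();print(st['width'],st['position'],L(st['position']),plan(W(-.022,.029,.1345),YAW))
```

```text
0.21964331946257648 [0.56781613 0.1866304  0.18470592] [-0.02457571  0.02869014] (array([50.2,  2.6, -0.3]), array([ 0.14, -0.02,  0.03]))
```

Well aligned; lower, release, rise toward tube A.

Call:
send_rows --rows '[[[20, 2, 0, 0, 0, 0, 10], [38, 2, 0, 0, 0, 0, 10], [46, 2, 0, 0, 0, 0, 10], [50, 2, 0, 0, 0, 0, 10], [50, 2, 0, 0, 0, 0, 10], [50, 2, 0, 0, 0, 0, 30], [50, 2, 0, 0, 0, 0, 45], [50, 2, 0, 0, 0, 0, 45]]]'

```text
clock: 20.3
position: [0.5705, 0.186, 0.1353]
ee_rot: [1.167, 1.236, -1.165]
force: [-0.2, -0.4, -0.3]
width: 0.417
```

Call:
send_rows --rows '[[[0, 0, 0, 0, 0, 0, 45], [-30, 0, 0, 0, 0, 0, 45], [-70, 0, 0, 0, 0, 0, 45], [-75, -25, -45, 0, 0, 0, 45], [-75, -50, -90, 0, 0, 0, 45], [-75, -75, -130, 0, 0, 0, 45], [-75, -100, -170, 0, 0, 0, 45], [-75, -125, -205, 0, 0, 0, 45]]]'

```text
clock: 21.1
position: [0.4318, 0.3852, 0.21]
ee_rot: [1.166, 1.237, -1.165]
force: [0.2, 0.1, -0.0]
width: 0.448
```

Run:
```python
from h import *
im,d,cp,st=snap('wrist');save(im,'m_wrist')
for o in caps(im,d,cp,.08,.2): 
    if o[1]>-.02: print(np.round(o,4),L(o).round(4))
o=arm.observe();print(o['position'],o['joints'].round(2));print(plan(W(-.152,.2387,.075),YAW))
```

```text
[5.2360e-01 1.8900e-01 1.5060e-01 8.3644e+00 2.4100e+02] [-0.0686  0.0336]
[4.28000e-01 3.89000e-01 1.02100e-01 1.02027e+01 4.43000e+02] [-0.1525  0.2388]
[0.42524817 0.39201403 0.21059023] [-0.45  0.43 -0.54  1.68  0.24  1.1  -2.56]
(array([135.6,   3.4,   4. ]), array([ 0.61, -0.31,  0.14]))
```

View pics/m_wrist.png

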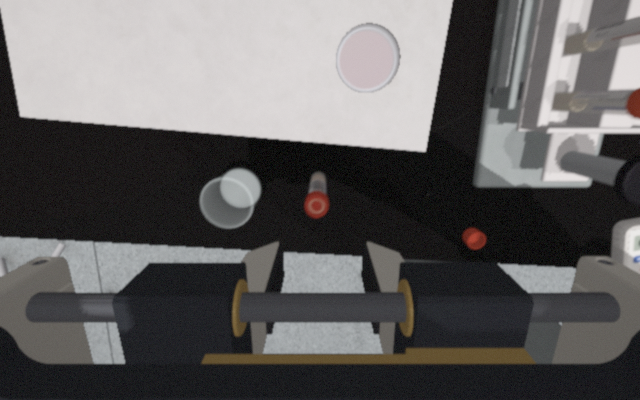

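Call:
send_rows --rows '[[[10, -5, -5, 0, 0, 0, 45], [30, -5, -5, 0, 0, 0, 45], [50, -5, -5, 0, 0, 0, 45], [60, -5, -5, 0, 0, 0, 45], [60, -5, -5, 0, 0, 0, 45], [60, -5, -5, 0, 0, 0, 45], [60, -5, -5, 0, 0, 0, 45], [60, -5, -5, 0, 0, 0, 45]]]'

```text
clock: 21.95
position: [0.4286, 0.3882, 0.1505]
ee_rot: [1.167, 1.236, -1.165]
force: [0.3, 0.2, 0.7]
width: 0.449
```

Run:
```python
from h import *
o=arm.observe();print(o['position']);print(plan(W(-.1525,.2388,.0755),YAW))
```

```text
[0.42863196 0.38822465 0.1505413 ]
(array([75. , -0.6, -0.8]), array([ 0.04, -0.05, -0.07]))
```

Call:
send_rows --rows '[[[25, -0.5, -0.5, 0, 0, 0, 45], [50, -0.5, -0.5, 0, 0, 0, 45], [68, -0.5, -0.5, 0, 0, 0, 45], [75, -0.5, -0.5, 0, 0, 0, 45], [75, -0.5, -0.5, 0, 0, 0, 45], [75, -0.5, -0.5, 0, 0, 0, 10], [75, -0.5, -0.5, 0, 0, 0, 10], [75, -0.5, -0.5, 0, 0, 0, 10]]]'

```text
clock: 22.75
position: [0.4281, 0.3888, 0.0756]
ee_rot: [1.168, 1.236, -1.165]
force: [0.1, 0.9, 0.5]
width: 0.236
```

Call:
send_rows --rows '[[[0, 0, 0, 0, 0, 0, 10], [0, 0, 0, 0, 0, 0, 10], [-30, 0, 0, 0, 0, 0, 10], [-70, 0, 0, 0, 0, 0, 10], [-110, 20, 0, 0, 0, 0, 10], [-135, 50, 20, 0, 0, 0, 10], [-135, 85, 50, 0, 0, 0, 10], [-135, 120, 80, 0, 0, 0, 10]]]'

```text
clock: 23.55
position: [0.5534, 0.3152, 0.211]
ee_rot: [1.167, 1.236, -1.163]
force: [1.0, 0.5, -0.8]
width: 0.218
```

Call:
send_rows --rows '[[[0, 35, 15, 0, 0, 0, 10], [0, 55, 40, 0, 0, 0, 10], [0, 55, 75, 0, 0, 0, 10], [0, 55, 110, 0, 0, 0, 10], [0, 55, 130, 0, 0, 0, 10], [25, 55, 130, 0, 0, 0, 10], [25, 55, 130, 0, 0, 0, 10], [25, 55, 130, 0, 0, 0, 10]]]'

```text
clock: 24.35
position: [0.614, 0.1893, 0.1845]
ee_rot: [1.165, 1.238, -1.167]
force: [0.4, 1.0, 0.3]
width: 0.217
```

Run:
```python
from h import *
im,d,cp,st=snap('wrist');save(im,'n_wrist')
print(st['width'],st['position'],L(st['position']),plan(W(.022,.029,.134),YAW))
```

```text
0.21658564130481336 [0.61396962 0.18931244 0.1845009 ] [0.02165564 0.02871539] (array([51.2, -0.1,  0.3]), array([ 0.12, -0.03,  0.01]))
```

View pics/n_wrist.png

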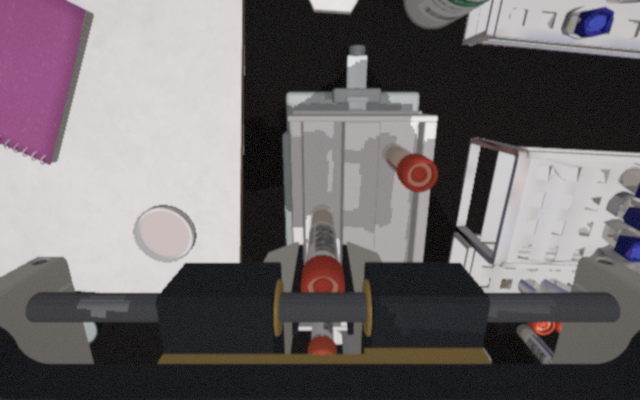

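Call:
send_rows --rows '[[[20, 0, 0, 0, 0, 0, 10], [38, 0, 0, 0, 0, 0, 10], [46, 0, 0, 0, 0, 0, 10], [50, 0, 0, 0, 0, 0, 10], [50, 0, 0, 0, 0, 0, 10], [50, 0, 0, 0, 0, 0, 30], [50, 0, 0, 0, 0, 0, 45], [50, 0, 0, 0, 0, 0, 45]]]'

```text
clock: 25.2
position: [0.6149, 0.1891, 0.1353]
ee_rot: [1.167, 1.236, -1.165]
force: [-0.0, 0.9, -0.6]
width: 0.418
```

Call:
send_rows --rows '[[[0, 0, 0, 0, 0, 0, 45], [-30, 0, 0, 0, 0, 0, 45], [-70, 0, 0, 0, 0, 0, 45], [-80, -30, 35, 0, 0, 0, 45], [-80, -60, 70, 0, 0, 0, 45], [-80, -90, 105, 0, 0, 0, 45], [-80, -120, 140, 0, 0, 0, 45], [-80, -150, 175, 0, 0, 0, 45]]]'

```text
clock: 26.0
position: [0.4738, 0.0041, 0.2149]
ee_rot: [1.166, 1.236, -1.166]
force: [0.7, -0.9, 1.3]
width: 0.448
```

Call:
send_rows --rows '[[[20, -20, 35, 0, 0, 0, 45], [40, -35, 65, 0, 0, 0, 45], [60, -35, 65, 0, 0, 0, 45], [70, -35, 65, 0, 0, 0, 45], [70, -35, 65, 0, 0, 0, 45], [70, -35, 65, 0, 0, 0, 45], [70, -35, 65, 0, 0, 0, 45], [70, -35, 65, 0, 0, 0, 45]]]'

```text
clock: 26.8
position: [0.4447, -0.061, 0.1454]
ee_rot: [1.166, 1.236, -1.164]
force: [1.0, -1.0, -0.0]
width: 0.45
```

Run:
```python
from h import *
im,d,cp,st=snap('wrist');save(im,'o_wrist')
for o in caps(im,d,cp,.06,.09): 
    print(np.round(o,4),L(o).round(4))
print(st['position'],L(st['position']),st['joints'].round(2)); print(plan(W(-.1648,-.2151,.051),YAW))
```

```text
[ 5.12900e-01 -9.40000e-02  7.95000e-02  1.96141e+01  9.16000e+02] [-0.0955 -0.2484]
[ 5.0320e-01 -2.9500e-02  7.9400e-02  1.0006e+01  3.5800e+02] [-0.1015 -0.1833]
[ 5.0360e-01 -5.2200e-02  7.9500e-02  9.8629e+00  3.3000e+02] [-0.1024 -0.206 ]
[ 5.0320e-01 -2.8700e-02  7.7600e-02  5.3101e+00  1.8500e+02] [-0.1014 -0.1826]
[ 5.0350e-01 -5.1900e-02  7.7600e-02  5.0126e+00  1.7000e+02] [-0.1025 -0.2058]
[ 5.03800e-01 -1.66100e-01  7.87000e-02  3.25968e+01  1.66800e+03] [-0.1087 -0.3198]
[ 5.0390e-01 -1.4400e-01  7.7600e-02  5.0532e+00  1.6200e+02] [-0.1074 -0.2977]
[ 4.39200e-01 -7.01000e-02  7.83000e-02  1.02991e+01  5.65000e+02] [-0.1677 -0.2202]
[ 4.20000e-01 -1.36100e-01  7.81000e-02  1.05205e+01  4.50000e+02] [-0.1907 -0.285 ]
[ 4.0420e-01 -2.2220e-01  7.7900e-02  9.9596e+00  4.8000e+02] [-0.2114 -0.3701]
[ 0.44465687 -0.06095989  0.1453733 ] [-0.16176003 -0.2114132 ] [ 0.38  0.29 -0.44  2.06  0.16  0.83 -1.67]
(array([94.2, -3. ,  3.6]), array([ 0.1 ,  0.01, -0.06]))
```

View pics/o_wrist.png

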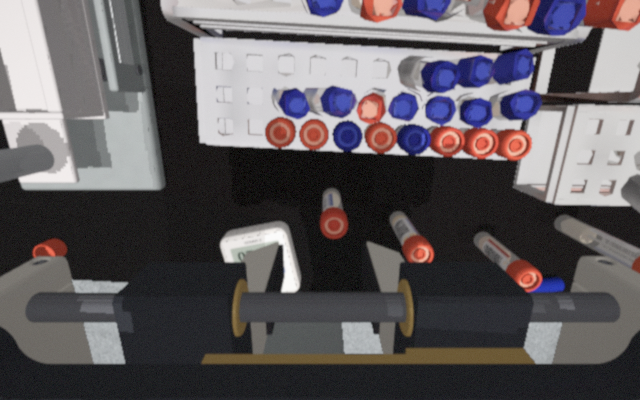

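Call:
send_rows --rows '[[[25, -6, 8.5, 0, 0, 0, 45], [55, -6, 8.5, 0, 0, 0, 45], [80, -6, 8.5, 0, 0, 0, 45], [90, -6, 8.5, 0, 0, 0, 45], [94, -6, 8.5, 0, 0, 0, 45], [94, -6, 8.5, 0, 0, 0, 10], [94, -6, 8.5, 0, 0, 0, 10], [94, -6, 8.5, 0, 0, 0, 10]]]'

```text
clock: 27.65
position: [0.4392, -0.0704, 0.0516]
ee_rot: [1.167, 1.235, -1.165]
force: [0.3, -0.8, -0.5]
width: 0.236
```

Call:
send_rows --rows '[[[0, 0, 0, 0, 0, 0, 10], [0, 0, 0, 0, 0, 0, 10], [-30, 0, 0, 0, 0, 0, 10], [-70, 0, 0, 0, 0, 0, 10], [-115, 0, 0, 0, 0, 0, 10], [-150, 25, -25, 0, 0, 0, 10], [-150, 55, -55, 0, 0, 0, 10], [-150, 85, -85, 0, 0, 0, 10]]]'

```text
clock: 28.45
position: [0.5199, 0.02, 0.2026]
ee_rot: [1.169, 1.232, -1.165]
force: [0.6, -1.2, -0.5]
width: 0.221
```

Run:
```python
from h import *
im,d,cp,st=snap('wrist');save(im,'p_wrist')
print(st['width'],st['position'],L(st['position']),plan(W(.022,-.029,.136),YAW))
```

```text
0.2208996110175202 [0.51991358 0.01995268 0.20255429] [-0.08197778 -0.13495924] (array([ 67.2, 100. , -98.4]), array([ 0.28, -0.23, -0.35]))
```

View pics/p_wrist.png

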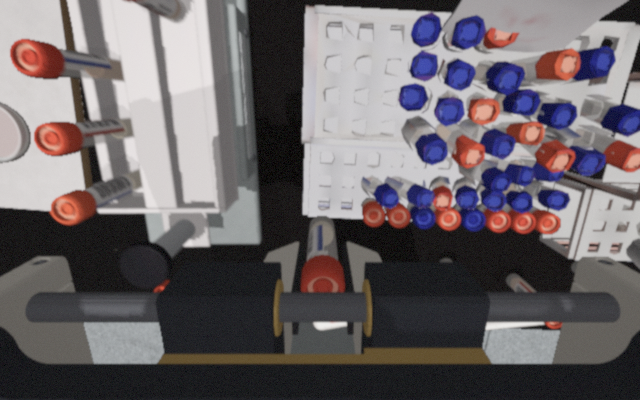

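Call:
send_rows --rows '[[[0, 30, -25, 0, 0, 0, 10], [0, 65, -55, 0, 0, 0, 10], [0, 95, -85, 0, 0, 0, 10], [0, 105, -106, 0, 0, 0, 10], [15, 105, -106, 0, 0, 0, 10], [25, 105, -106, 0, 0, 0, 10], [25, 105, -106, 0, 0, 0, 10], [25, 105, -106, 0, 0, 0, 10]]]'

```text
clock: 29.3
position: [0.6165, 0.1298, 0.1754]
ee_rot: [1.166, 1.235, -1.168]
force: [0.5, 0.0, 0.2]
width: 0.223
```

Run:
```python
from h import *
st=arm.observe()
print(st['width'],st['position'],L(st['position']),plan(W(.022,-.029,.133),YAW))
```

```text
0.22272501085677104 [0.61648832 0.12980153 0.17543359] [ 0.02075018 -0.03084192] (array([42.4,  1.3, -1.9]), array([-0.03,  0.06,  0.06]))
```

Call:
send_rows --rows '[[[18, 1, -1.5, 0, 0, 0, 10], [33, 1, -1.5, 0, 0, 0, 10], [40, 1, -1.5, 0, 0, 0, 10], [43, 1, -1.5, 0, 0, 0, 10], [43, 1, -1.5, 0, 0, 0, 10], [43, 1, -1.5, 0, 0, 0, 30], [43, 1, -1.5, 0, 0, 0, 45], [43, 1, -1.5, 0, 0, 0, 45]]]'

```text
clock: 30.1
position: [0.6181, 0.1332, 0.1332]
ee_rot: [1.166, 1.236, -1.165]
force: [-0.1, 0.6, -0.5]
width: 0.419
```

Call:
send_rows --rows '[[[0, 0, 0, 0, 0, 0, 45], [-30, 0, 0, 0, 0, 0, 45], [-70, 0, 0, 0, 0, 0, 45], [-75, -30, 35, 0, 0, 0, 45], [-75, -60, 70, 0, 0, 0, 45], [-75, -90, 105, 0, 0, 0, 45], [-75, -120, 140, 0, 0, 0, 45], [-75, -150, 175, 0, 0, 0, 45]]]'

```text
clock: 30.9
position: [0.4771, -0.0517, 0.2079]
ee_rot: [1.166, 1.236, -1.166]
force: [1.3, -0.6, -0.6]
width: 0.448
```

Call:
send_rows --rows '[[[0, -30, 40, 0, 0, 0, 45], [0, -63, 81, 0, 0, 0, 45], [30, -63, 81, 0, 0, 0, 45], [60, -63, 81, 0, 0, 0, 45], [70, -63, 81, 0, 0, 0, 45], [70, -63, 81, 0, 0, 0, 45], [70, -63, 81, 0, 0, 0, 45], [70, -63, 81, 0, 0, 0, 45]]]'

```text
clock: 31.7
position: [0.4213, -0.1348, 0.1388]
ee_rot: [1.166, 1.235, -1.164]
force: [0.0, 0.4, 0.9]
width: 0.452
```

Run:
```python
from h import *
im,d,cp,st=snap('wrist');save(im,'q_wrist')
for o in caps(im,d,cp,.06,.11):
    if L(o)[0]<-.15: print(np.round(o,4),L(o).round(4))
print(st['position'],L(st['position']),st['joints'].round(2)); print(plan(W(-.1907,-.285,.051),YAW))
```

```text
[ 4.66900e-01 -3.03100e-01  1.04900e-01  1.83721e+01  1.02300e+03] [-0.1535 -0.4544]
[ 4.19900e-01 -1.36400e-01  7.83000e-02  1.03353e+01  6.04000e+02] [-0.1909 -0.2853]
[ 4.2570e-01 -2.9740e-01  1.0220e-01  1.0469e+01  8.2600e+02] [-0.1942 -0.4464]
[ 4.03800e-01 -2.22800e-01  7.83000e-02  1.04403e+01  5.50000e+02] [-0.2119 -0.3706]
[ 0.42127886 -0.13476722  0.13882509] [-0.18934098 -0.28375507] [ 0.54  0.28 -0.43  2.08  0.16  0.8  -1.49]
(array([87.8, -1.4,  1.1]), array([ 0.09,  0.04, -0.11]))
```

View pics/q_wrist.png

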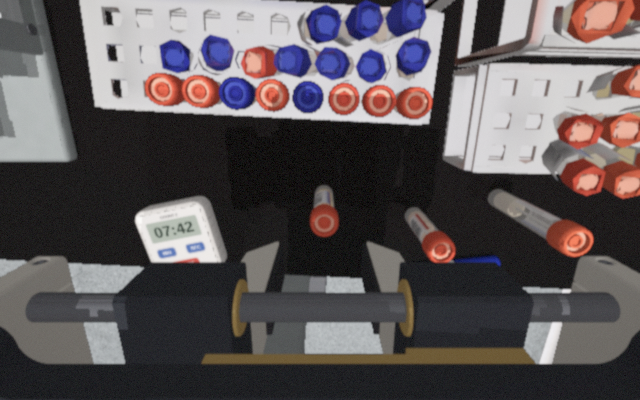

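Call:
send_rows --rows '[[[25, -1.5, 1.5, 0, 0, 0, 45], [55, -1.5, 1.5, 0, 0, 0, 45], [78, -1.5, 1.5, 0, 0, 0, 45], [86, -1.5, 1.5, 0, 0, 0, 45], [88, -1.5, 1.5, 0, 0, 0, 45], [88, -1.5, 1.5, 0, 0, 0, 10], [88, -1.5, 1.5, 0, 0, 0, 10], [88, -1.5, 1.5, 0, 0, 0, 10]]]'

```text
clock: 32.55
position: [0.4195, -0.1368, 0.0506]
ee_rot: [1.166, 1.234, -1.165]
force: [-0.2, 0.7, -0.5]
width: 0.235
```

Call:
send_rows --rows '[[[0, 0, 0, 0, 0, 0, 10], [0, 0, 0, 0, 0, 0, 10], [-30, 0, 0, 0, 0, 0, 10], [-70, 0, 0, 0, 0, 0, 10], [-115, 0, 0, 0, 0, 0, 10], [-150, 25, -35, 0, 0, 0, 10], [-150, 50, -75, 0, 0, 0, 10], [-150, 75, -115, 0, 0, 0, 10]]]'

```text
clock: 33.35
position: [0.4885, -0.0166, 0.2017]
ee_rot: [1.169, 1.232, -1.166]
force: [1.5, -0.4, -0.3]
width: 0.219
```

Call:
send_rows --rows '[[[0, 25, -40, 0, 0, 0, 10], [0, 55, -80, 0, 0, 0, 10], [0, 80, -115, 0, 0, 0, 10], [0, 94, -141, 0, 0, 0, 10], [15, 94, -141, 0, 0, 0, 10], [25, 94, -141, 0, 0, 0, 10], [25, 94, -141, 0, 0, 0, 10], [25, 94, -141, 0, 0, 0, 10]]]'

```text
clock: 34.15
position: [0.5722, 0.1277, 0.1746]
ee_rot: [1.166, 1.236, -1.168]
force: [0.1, -0.5, 0.4]
width: 0.217
```

Run:
```python
from h import *
im,d,cp,st=snap('wrist');save(im,'r_wrist')
print(st['width'],st['position'],L(st['position']),plan(W(-.022,-.029,.132),YAW))
```

```text
0.21707700628264526 [0.57224932 0.12769874 0.17464442] [-0.02353655 -0.03039889] (array([43.1,  1.2, -1.2]), array([-0.02,  0.02, -0.01]))
```

View pics/r_wrist.png

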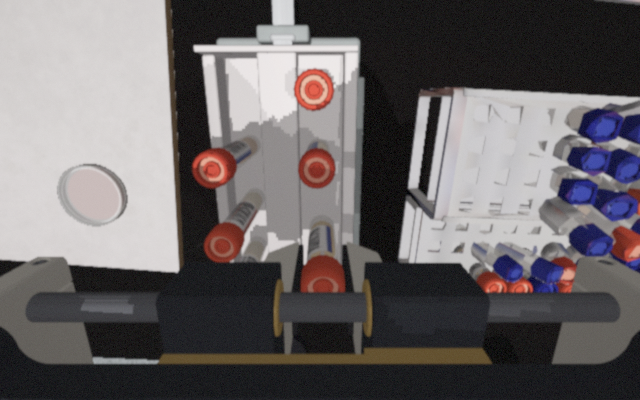

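Call:
send_rows --rows '[[[18, 1, -1, 0, 0, 0, 10], [33, 1, -1, 0, 0, 0, 10], [40, 1, -1, 0, 0, 0, 10], [42.5, 1, -1, 0, 0, 0, 10], [42.5, 1, -1, 0, 0, 0, 10], [42.5, 1, -1, 0, 0, 0, 30], [42.5, 1, -1, 0, 0, 0, 45], [42.5, 1, -1, 0, 0, 0, 45]]]'

```text
clock: 35.0
position: [0.5737, 0.13, 0.1327]
ee_rot: [1.167, 1.236, -1.165]
force: [0.4, -0.2, -0.2]
width: 0.419
```

Call:
send_rows --rows '[[[0, 0, 0, 0, 0, 0, 45], [-30, 0, 0, 0, 0, 0, 45], [-70, 0, 0, 0, 0, 0, 45], [-75, -20, 40, 0, 0, 0, 45], [-75, -45, 80, 0, 0, 0, 45], [-75, -70, 120, 0, 0, 0, 45], [-75, -95, 160, 0, 0, 0, 45], [-75, -115, 200, 0, 0, 0, 45]]]'

```text
clock: 35.8
position: [0.4689, -0.0779, 0.2074]
ee_rot: [1.166, 1.236, -1.166]
force: [1.8, -0.5, 0.0]
width: 0.449
```

Call:
send_rows --rows '[[[0, -25, 40, 0, 0, 0, 45], [0, -45, 80, 0, 0, 0, 45], [0, -65, 120, 0, 0, 0, 45], [25, -75, 142, 0, 0, 0, 45], [55, -75, 142, 0, 0, 0, 45], [70, -75, 142, 0, 0, 0, 45], [70, -75, 142, 0, 0, 0, 45], [70, -75, 142, 0, 0, 0, 45]]]'

```text
clock: 36.6
position: [0.4041, -0.2224, 0.1377]
ee_rot: [1.166, 1.236, -1.166]
force: [-0.7, 0.1, 0.7]
width: 0.448
```

Run:
```python
from h import *
im,d,cp,st=snap('wrist');save(im,'s_wrist')
for o in caps(im,d,cp,.06,.11):
    if L(o)[0]<-.15: print(np.round(o,4),L(o).round(4))
print(st['position'],L(st['position']),st['joints'].round(2)); print(plan(W(-.2119,-.3706,.051),YAW))
```

```text
[ 4.6620e-01 -2.9430e-01  1.0290e-01  9.4905e+00  5.1400e+02] [-0.1537 -0.4457]
[ 4.2560e-01 -2.9810e-01  1.0250e-01  1.0508e+01  8.0700e+02] [-0.1944 -0.4471]
[ 4.03700e-01 -2.23000e-01  7.85000e-02  1.02609e+01  6.08000e+02] [-0.212  -0.3708]
[ 0.40407863 -0.22243347  0.13765774] [-0.21155083 -0.37028797] [ 0.71  0.31 -0.4   2.04  0.16  0.82 -1.29]
(array([87.1, -0.8,  0.1]), array([ 0.09,  0.03, -0.06]))
```

View pics/s_wrist.png

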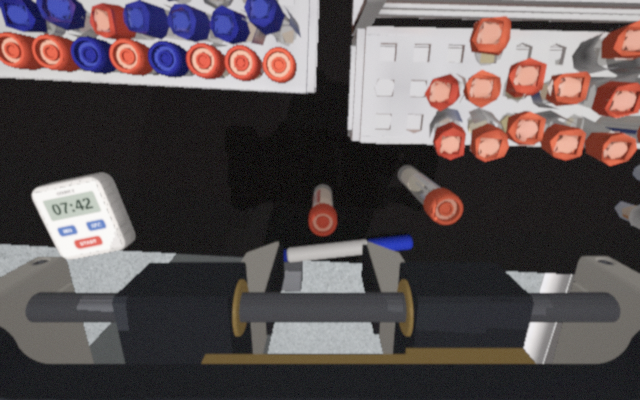

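Call:
send_rows --rows '[[[-10, 9, 38, 0, 0, 0, 45], [-10, 17.5, 76.5, 0, 0, 0, 45], [0, 17.5, 76.5, 0, 0, 0, 45], [0, 17.5, 76.5, 0, 0, 0, 45], [0, 17.5, 76.5, 0, 0, 0, 45], [0, 17.5, 76.5, 0, 0, 0, 45], [0, 17.5, 76.5, 0, 0, 0, 45], [0, 17.5, 76.5, 0, 0, 0, 45]]]'

```text
clock: 37.45
position: [0.4259, -0.2975, 0.1376]
ee_rot: [1.165, 1.236, -1.165]
force: [1.0, 0.2, 0.2]
width: 0.445
```

Run:
```python
from h import *
im,d,cp,st=snap('wrist');save(im,'t_wrist')
for o in caps(im,d,cp,.06,.11):
    if L(o)[0]<-.15: print(np.round(o,4),L(o).round(4))
print(st['position'],L(st['position']),st['joints'].round(2)); print(plan(W(-.1943,-.4471,.0755),YAW))
```

```text
[ 4.65700e-01 -2.95200e-01  1.03000e-01  1.00568e+01  5.26000e+02] [-0.1542 -0.4465]
[ 4.6850e-01 -3.9030e-01  1.0430e-01  9.7461e+00  5.3900e+02] [-0.1569 -0.5416]
[ 4.25700e-01 -2.98500e-01  1.02400e-01  1.04579e+01  7.40000e+02] [-0.1944 -0.4474]
[ 4.03300e-01 -2.23400e-01  7.82000e-02  1.05774e+01  6.17000e+02] [-0.2124 -0.3712]
[ 4.0590e-01 -4.9770e-01  6.9800e-02  8.8234e+00  1.9100e+02] [-0.2255 -0.6452]
[ 0.4258634  -0.29748093  0.13758146] [-0.19411491 -0.44646333] [ 0.79  0.39 -0.36  1.91  0.18  0.87 -1.18]
(array([62. , -0.1,  0.5]), array([ 0.09,  0.02, -0.01]))
```

View pics/t_wrist.png

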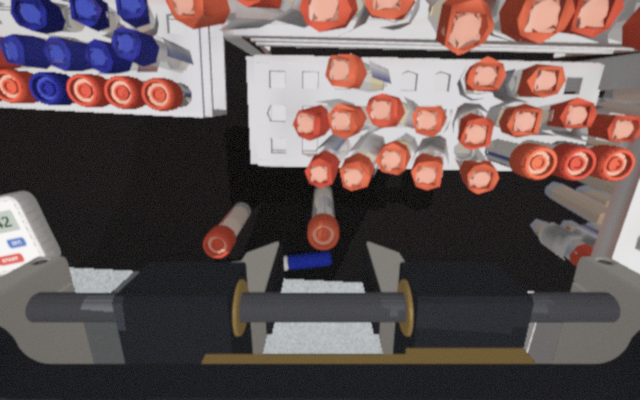

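Call:
send_rows --rows '[[[20, 0, 0.5, 0, 0, 0, 45], [42, 0, 0.5, 0, 0, 0, 45], [56, 0, 0.5, 0, 0, 0, 45], [62, 0, 0.5, 0, 0, 0, 45], [62, 0, 0.5, 0, 0, 0, 45], [62, 0, 0.5, 0, 0, 0, 10], [62, 0, 0.5, 0, 0, 0, 10], [62, 0, 0.5, 0, 0, 0, 10]]]'

```text
clock: 38.3
position: [0.4262, -0.2987, 0.0759]
ee_rot: [1.166, 1.235, -1.166]
force: [0.0, -0.2, 0.4]
width: 0.239
```

Call:
send_rows --rows '[[[0, 0, 0, 0, 0, 0, 10], [0, 0, 0, 0, 0, 0, 10], [-30, 0, 0, 0, 0, 0, 10], [-70, 0, 0, 0, 0, 0, 10], [-115, 0, 0, 0, 0, 0, 10], [-155, 0, 0, 0, 0, 0, 10], [-185, 0, -20, 0, 0, 0, 10], [-185, 20, -65, 0, 0, 0, 10]]]'

```text
clock: 39.1
position: [0.4421, -0.2365, 0.2643]
ee_rot: [1.171, 1.225, -1.171]
force: [2.0, 0.0, -0.6]
width: 0.22
```

Run:
```python
from h import *
st=arm.observe()
print(st['width'],st['position'],L(st['position']),plan(W(.066,.029,.134),YAW))
```

```text
0.21994655440631283 [ 0.4420941  -0.2365367   0.26425114] [-0.17440866 -0.38655257] (array([ 129.1,  236.8, -418. ]), array([-0.41,  0.32, -0.28]))
```

Call:
send_rows --rows '[[[0, 20, -42, 0, 0, 0, 10], [0, 45, -84, 0, 0, 0, 10], [0, 70, -126, 0, 0, 0, 10], [0, 95, -168, 0, 0, 0, 10], [0, 120, -210, 0, 0, 0, 10], [0, 145, -250, 0, 0, 0, 10], [0, 170, -290, 0, 0, 0, 10], [0, 195, -330, 0, 0, 0, 10]]]'

```text
clock: 39.9
position: [0.6178, 0.11, 0.26]
ee_rot: [1.166, 1.236, -1.167]
force: [0.8, 0.1, -0.3]
width: 0.217
```

Call:
send_rows --rows '[[[0, 22, -40, 0, 0, 0, 10], [0, 45, -81, 0, 0, 0, 10], [0, 45, -81, 0, 0, 0, 10], [30, 45, -81, 0, 0, 0, 10], [60, 45, -81, 0, 0, 0, 10], [75, 45, -81, 0, 0, 0, 10], [75, 45, -81, 0, 0, 0, 10], [75, 45, -81, 0, 0, 0, 10]]]'

```text
clock: 40.7
position: [0.6578, 0.1919, 0.186]
ee_rot: [1.167, 1.236, -1.166]
force: [-0.7, -0.2, 1.7]
width: 0.223
```

Run:
```python
from h import *
im,d,cp,st=snap('wrist');save(im,'u_wrist')
print(st['width'],st['position'],L(st['position']),plan(W(.066,.029,.132),YAW))
```

```text
0.22263403061040785 [0.6578466  0.19191291 0.18604079] [0.06560955 0.02879002] (array([54.8, -0.1,  0.1]), array([ 0.04, -0.04, -0.11]))
```

View pics/u_wrist.png

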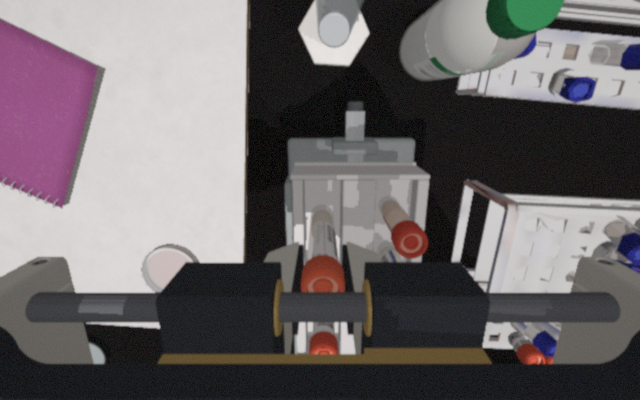

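Call:
send_rows --rows '[[[20, 0, 0, 0, 0, 0, 10], [40, 0, 0, 0, 0, 0, 10], [50, 0, 0, 0, 0, 0, 10], [53.5, 0, 0, 0, 0, 0, 10], [53.5, 0, 0, 0, 0, 0, 10], [53.5, 0, 0, 0, 0, 0, 30], [53.5, 0, 0, 0, 0, 0, 45], [53.5, 0, 0, 0, 0, 0, 45]]]'

```text
clock: 41.55
position: [0.6579, 0.1922, 0.1324]
ee_rot: [1.167, 1.236, -1.165]
force: [0.1, 0.6, -0.7]
width: 0.413
```

Call:
send_rows --rows '[[[0, 0, 0, 0, 0, 0, 45], [-30, 0, 0, 0, 0, 0, 45], [-70, 0, 0, 0, 0, 0, 45], [-90, -20, 30, 0, 0, 0, 45], [-90, -50, 70, 0, 0, 0, 45], [-90, -80, 110, 0, 0, 0, 45], [-90, -110, 150, 0, 0, 0, 45], [-90, -140, 190, 0, 0, 0, 45]]]'

```text
clock: 42.35
position: [0.5276, -0.0074, 0.2219]
ee_rot: [1.166, 1.236, -1.166]
force: [0.1, -1.6, 0.2]
width: 0.451
```

Call:
send_rows --rows '[[[0, -28, 40, 0, 0, 0, 45], [0, -56, 80, 0, 0, 0, 45], [0, -84, 120, 0, 0, 0, 45], [0, -112, 160, 0, 0, 0, 45], [20, -138, 200, 0, 0, 0, 45], [60, -138, 210, 0, 0, 0, 45], [85, -138, 210, 0, 0, 0, 45], [85, -138, 210, 0, 0, 0, 45]]]'

```text
clock: 43.15
position: [0.401, -0.2233, 0.1343]
ee_rot: [1.166, 1.241, -1.169]
force: [0.0, 0.7, 1.3]
width: 0.454
```

Run:
```python
from h import *
im,d,cp,st=snap('wrist');save(im,'v_wrist')
for o in caps(im,d,cp,.06,.09):
    if L(o)[0]<-.15: print(np.round(o,4),L(o).round(4))
print(st['position'],L(st['position']),st['joints'].round(2)); print(plan(W(-.212,-.371,.051),YAW))
t,_,_,_=snap('top');save(t,'v_top',(190,140,460,270),2.9)
```

```text
[ 4.0340e-01 -2.2300e-01  7.8400e-02  1.0307e+01  6.2500e+02] [-0.2122 -0.3708]
[ 0.40104354 -0.22329821  0.13430038] [-0.21463059 -0.37097685] [ 0.75  0.32 -0.44  2.05  0.19  0.82 -1.31]
(array([85.1,  1.3,  0.3]), array([ 0.07, -0.1 ,  0.13]))
```

View pics/v_top.png

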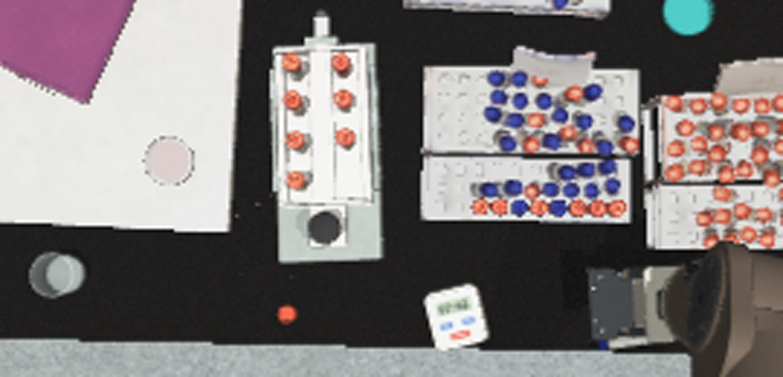

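Call:
send_rows --rows '[[[25, 0.5, 0, 0, 0, 0, 45], [55, 0.5, 0, 0, 0, 0, 45], [76, 0.5, 0, 0, 0, 0, 45], [82, 0.5, 0, 0, 0, 0, 45], [84, 0.5, 0, 0, 0, 0, 45], [84, 0.5, 0, 0, 0, 0, 10], [84, 0.5, 0, 0, 0, 0, 10], [84, 0.5, 0, 0, 0, 0, 10]]]'

```text
clock: 44.05
position: [0.4045, -0.2239, 0.0536]
ee_rot: [1.166, 1.234, -1.165]
force: [0.4, -0.4, -0.1]
width: 0.241
```

Call:
send_rows --rows '[[[0, 0, 0, 0, 0, 0, 10], [0, 0, 0, 0, 0, 0, 10], [-30, 0, 0, 0, 0, 0, 10], [-70, 0, 0, 0, 0, 0, 10], [-115, 0, 0, 0, 0, 0, 10], [-150, 15, -40, 0, 0, 0, 10], [-150, 35, -80, 0, 0, 0, 10], [-150, 50, -120, 0, 0, 0, 10]]]'

```text
clock: 44.85
position: [0.4483, -0.0995, 0.2045]
ee_rot: [1.168, 1.232, -1.165]
force: [0.4, 0.3, -1.1]
width: 0.223
```

Run:
```python
from h import *
st=arm.observe()
print(st['width'],st['position'],L(st['position']),plan(W(-.066,-.029,.132),YAW))
```

```text
0.22262463565992555 [ 0.44828286 -0.09949809  0.20454804] [-0.16035476 -0.2500961 ] (array([  72.6,   94. , -221.2]), array([-0.02,  0.07, -0.22]))
```

Call:
send_rows --rows '[[[0, 25, -42, 0, 0, 0, 10], [0, 50, -84, 0, 0, 0, 10], [0, 75, -126, 0, 0, 0, 10], [0, 95, -168, 0, 0, 0, 10], [0, 95, -205, 0, 0, 0, 10], [15, 95, -222, 0, 0, 0, 10], [25, 95, -222, 0, 0, 0, 10], [25, 95, -222, 0, 0, 0, 10]]]'

```text
clock: 45.65
position: [0.5275, 0.1254, 0.1761]
ee_rot: [1.163, 1.238, -1.169]
force: [-0.5, -0.2, -0.5]
width: 0.222
```

Call:
send_rows --rows '[[[0, 0, 0, 0, 0, 0, 10], [0, 0, 0, 0, 0, 0, 10], [10, 0, 0, 0, 0, 0, 10], [10, 0, 0, 0, 0, 0, 10], [10, 0, 0, 0, 0, 0, 10], [10, 0, 0, 0, 0, 0, 10], [10, 0, 0, 0, 0, 0, 10], [10, 0, 0, 0, 0, 0, 10]]]'

```text
clock: 46.45
position: [0.5287, 0.1264, 0.1678]
ee_rot: [1.166, 1.236, -1.166]
force: [0.1, -0.1, -0.3]
width: 0.225
```

Run:
```python
from h import *
im,d,cp,st=snap('wrist');save(im,'w_wrist')
print(st['width'],st['position'],L(st['position']),plan(W(-.066,-.029,.133),YAW))
```

```text
0.22478081076900153 [0.52870613 0.12636752 0.16784497] [-0.06708428 -0.02922556] (array([34.8,  1.1, -0.2]), array([ 0.06,  0.  , -0.01]))
```

View pics/w_wrist.png

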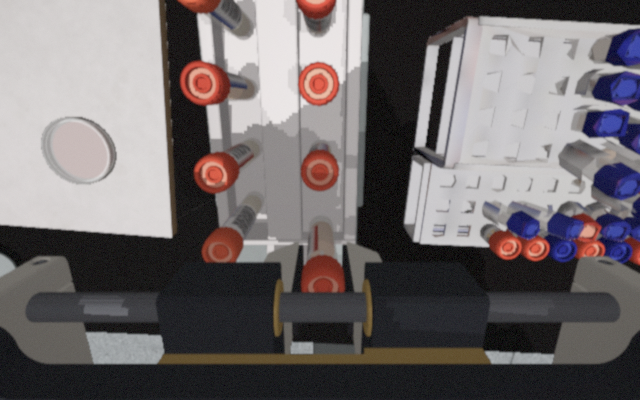

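Call:
send_rows --rows '[[[12, 1, 0, 0, 0, 0, 10], [25, 1, 0, 0, 0, 0, 10], [32, 1, 0, 0, 0, 0, 10], [34.5, 1, 0, 0, 0, 0, 10], [34.5, 1, 0, 0, 0, 0, 10], [34.5, 1, 0, 0, 0, 0, 30], [34.5, 1, 0, 0, 0, 0, 45], [34.5, 1, 0, 0, 0, 0, 45]]]'

```text
clock: 47.3
position: [0.5298, 0.1264, 0.1336]
ee_rot: [1.166, 1.236, -1.166]
force: [-0.6, -0.6, -0.1]
width: 0.422
```

Call:
send_rows --rows '[[[0, 0, 0, 0, 0, 0, 45], [-30, 0, 0, 0, 0, 0, 45], [-70, 0, 0, 0, 0, 0, 45], [-110, -40, 0, 0, 0, 0, 45], [-150, -58, -15, 0, 0, 0, 30], [-150, -58, -29, 0, 0, 0, 0], [-150, -58, -29, 0, 0, 0, 0], [-150, -58, -29, 0, 0, 0, 0]]]'

```text
clock: 48.1
position: [0.47, 0.1514, 0.2828]
ee_rot: [1.165, 1.236, -1.166]
force: [-0.0, -0.7, -0.6]
width: 0.151
```

Run:
```python
from h import *
im,d,cp,st=snap('wrist');save(im,'x_wrist')
print(st['width'],st['position'],L(st['position']))
for o in caps(im,d,cp,.13,.2):
    if abs(L(o)[1])<.06: print(np.round(o,4),L(o).round(4))
P=cloud(cp,d);Z=P[...,2];q=(P[...,:2]-MID);u=q@[C,S];v=q@[-S,C]
k=(abs(u+.122)<.03)&(abs(v)<.03)&(Z>.11)&(Z<.15);print('pad',k.sum(),np.median(Z[k]),cv2.minEnclosingCircle((np.stack([u[k],v[k]],1)*1000).astype('float32')), np.median(u[k]),np.median(v[k]))
```

```text
0.15130167999191269 [0.46998187 0.15137664 0.28276376] [-0.12427426 -0.00088299]
[6.14200e-01 1.89200e-01 1.57100e-01 1.01833e+01 2.84000e+02] [0.0219 0.0286]
[6.16900e-01 1.33300e-01 1.56900e-01 1.00274e+01 2.87000e+02] [ 0.0213 -0.0274]
[  0.6146   0.1896   0.1552   4.859  129.    ] [0.0223 0.029 ]
[  0.6176   0.1334   0.1553   4.6705 129.    ] [ 0.0221 -0.0273]
[5.738e-01 1.307e-01 1.572e-01 9.846e+00 2.670e+02] [-0.0218 -0.0275]
[5.695e-01 1.852e-01 1.572e-01 9.834e+00 2.410e+02] [-0.023   0.0271]
[5.7400e-01 1.3020e-01 1.5520e-01 5.1532e+00 1.3100e+02] [-0.0216 -0.028 ]
[  0.5697   0.1858   0.1554   4.6923 108.    ] [-0.0228  0.0278]
[5.2550e-01 1.8360e-01 1.5590e-01 9.7935e+00 3.8700e+02] [-0.067   0.0281]
[5.2900e-01 1.2780e-01 1.5570e-01 9.7095e+00 3.8000e+02] [-0.0667 -0.0278]
pad 1161 0.13334044875617196 ((-121.66079711914062, -0.6931281089782715), 18.980636596679688) -0.12024481595654313 -0.0010579633870662043
```

View pics/x_wrist.png

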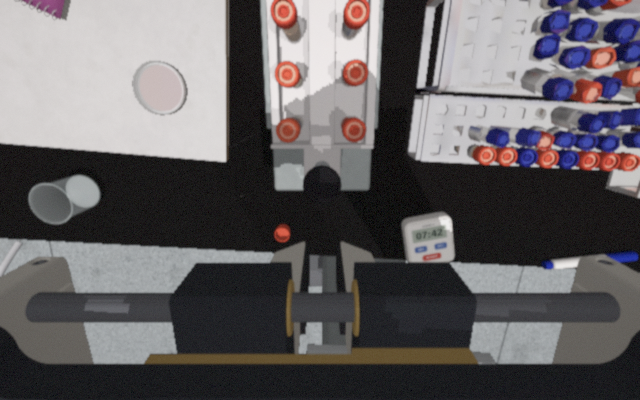

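Call:
send_rows --rows '[[[35, 3, 0, 0, 0, 0, 0], [80, 3, 0, 0, 0, 0, 0], [115, 3, 0, 0, 0, 0, 0], [135, 3, 0, 0, 0, 0, 0], [140, 3, 0, 0, 0, 0, 0], [140, 3, 0, 0, 0, 0, 0], [140, 3, 0, 0, 0, 0, 0], [140, 3, 0, 0, 0, 0, 0]]]'

```text
clock: 48.95
position: [0.4738, 0.1523, 0.1443]
ee_rot: [1.167, 1.235, -1.165]
force: [-0.2, -0.1, 0.3]
width: 0.005
```

Run:
```python
from h import *
im,d,cp,st=snap('scene');save(im,'y_scene',(160,150,420,330),3)
print(st['width'],st['position'],L(st['position']),st['force'])
```

```text
0.005065440451518804 [0.47383867 0.15232585 0.14427487] [-0.12036928 -0.00015699] [-0.16978046 -0.118676    0.33976284]
```

View pics/y_scene.png

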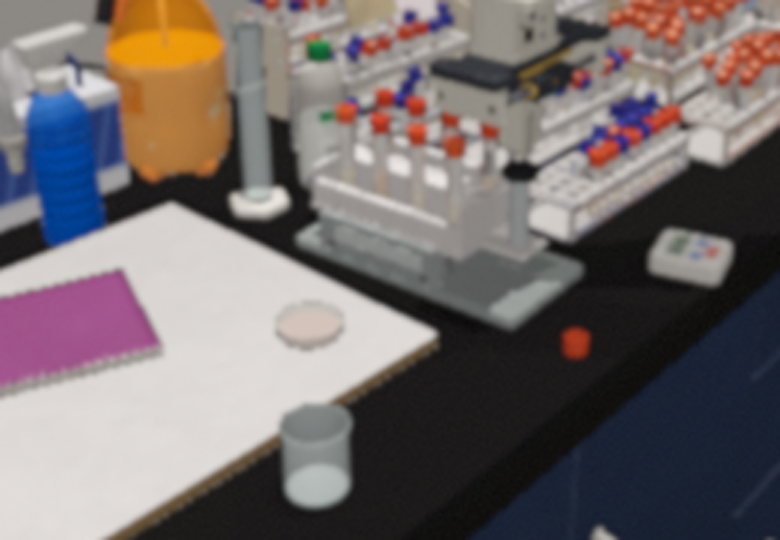

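Call:
send_rows --rows '[[[6, 0, 0, 0, 0, 0, 0], [10, 0, 0, 0, 0, 0, 0], [14, 0, 0, 0, 0, 0, 0], [18, 0, 0, 0, 0, 0, 0], [22, 0, 0, 0, 0, 0, 0], [26, 0, 0, 0, 0, 0, 0], [29, 0, 0, 0, 0, 0, 0], [31, 0, 0, 0, 0, 0, 0]]]'

```text
clock: 49.8
position: [0.4733, 0.1523, 0.112]
ee_rot: [1.166, 1.236, -1.166]
force: [0.6, -0.1, 4.2]
width: 0.005
```

Call:
send_rows --rows '[[[1, 0, 0, 0, 0, 0, 0], [1, 0, 0, 0, 0, 0, 0], [1, 0, 0, 0, 0, 0, 0], [1, 0, 0, 0, 0, 0, 0], [1, 0, 0, 0, 0, 0, 0], [1, 0, 0, 0, 0, 0, 0], [1, 0, 0, 0, 0, 0, 0], [1, 0, 0, 0, 0, 0, 0]]]'

```text
clock: 50.6
position: [0.4733, 0.1523, 0.1113]
ee_rot: [1.166, 1.236, -1.166]
force: [1.7, 1.3, 5.1]
width: 0.003
```

Call:
send_rows --rows '[[[-3, 0, 0, 0, 0, 0, 0], [-7, 0, 0, 0, 0, 0, 0], [-12, 0, 0, 0, 0, 0, 0], [-20, 0, 0, 0, 0, 0, 0], [-40, 0, 0, 0, 0, 0, 0], [-80, 0, 0, 0, 0, 0, 0], [-125, 0, 0, 0, 0, 0, 0], [-170, 0, 0, 0, 0, 0, 0]]]'

```text
clock: 51.4
position: [0.4719, 0.1518, 0.2829]
ee_rot: [1.165, 1.237, -1.167]
force: [1.4, -0.8, 0.6]
width: 0.002
```

Call:
send_rows --rows '[[[-20, -20, 0, 0, 0, 0, 0], [-20, -20, 0, 0, 0, 0, 0], [-20, -20, 0, 0, 0, 0, 0], [-20, -20, 0, 0, 0, 0, 0], [-20, -20, 0, 0, 0, 0, 0], [-20, -20, 0, 0, 0, 0, 0], [-20, -20, 0, 0, 0, 0, 0], [-20, -20, 0, 0, 0, 0, 0]]]'

```text
clock: 52.2
position: [0.453, 0.1509, 0.3008]
ee_rot: [1.166, 1.237, -1.166]
force: [-0.1, -0.9, -1.6]
width: 0.005
```

Run:
```python
from h import *
im,d,cp,st=snap('wrist');save(im,'z_wrist')
print(st['width'],st['position'],L(st['position']),st['force'])
for o in caps(im,d,cp,.11,.2):
    if abs(L(o)[1])<.06: print(np.round(o,4),L(o).round(4))
P=cloud(cp,d);Z=P[...,2];q=(P[...,:2]-MID);u=q@[C,S];v=q@[-S,C]
k=(abs(u+.122)<.022)&(abs(v)<.022)&(Z>.09)&(Z<.15);print('pad',k.sum(),np.median(Z[k]))
t,_,_,_=snap('top');save(t,'z_top',(190,140,460,270),2.9)
t,_,_,_=snap('scene');save(t,'z_scene',(160,150,420,330),3)
```

```text
0.005048849400045282 [0.45302273 0.15093948 0.30084333] [-0.1412305  -0.00034481] [-0.11903897 -0.88057723 -1.61776365]
[6.1250e-01 1.8910e-01 1.4120e-01 9.3709e+00 1.4500e+02] [0.0201 0.0286]
[ 0.6125  0.1895  0.1401  3.8328 41.    ] [0.0202 0.029 ]
[6.1510e-01 1.3320e-01 1.4130e-01 9.4272e+00 1.5400e+02] [ 0.0196 -0.0274]
[ 0.6162  0.1331  0.1398  4.2838 49.    ] [ 0.0206 -0.0275]
[5.69300e-01 1.85500e-01 1.41700e-01 1.01706e+01 2.01000e+02] [-0.0232  0.0275]
[5.7350e-01 1.3050e-01 1.4160e-01 9.8416e+00 2.0100e+02] [-0.0221 -0.0277]
[ 0.5743  0.1304  0.1397  4.6631 95.    ] [-0.0214 -0.0278]
[ 0.5698  0.1857  0.1398  4.599  91.    ] [-0.0227  0.0277]
[5.2530e-01 1.8370e-01 1.4080e-01 9.8995e+00 2.8300e+02] [-0.0672  0.0282]
[5.2860e-01 1.2780e-01 1.4070e-01 9.7968e+00 3.0400e+02] [-0.0671 -0.0278]
pad 998 0.11778895783026999
```

View pics/z_wrist.png

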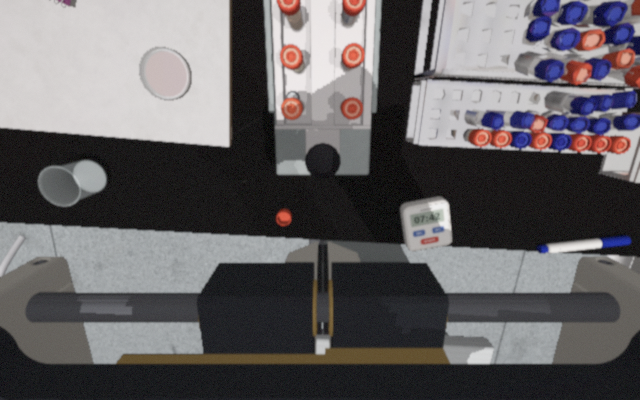

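View pics/z_scene.png

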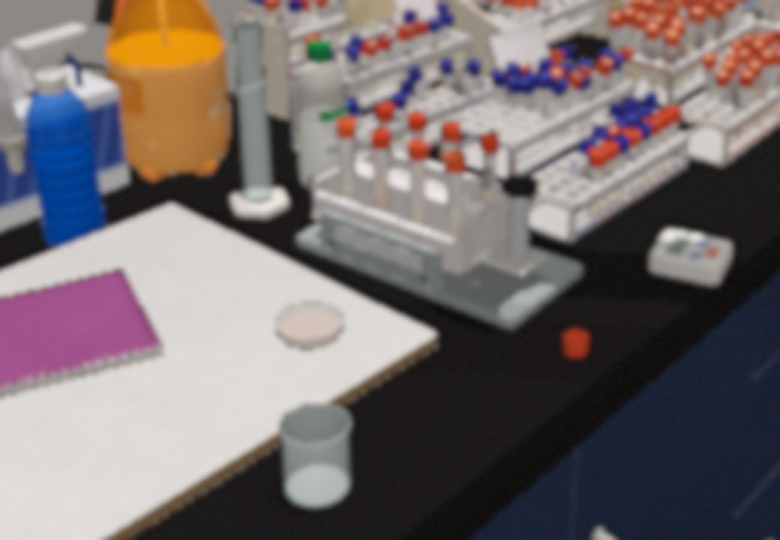

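View pics/z_top.png

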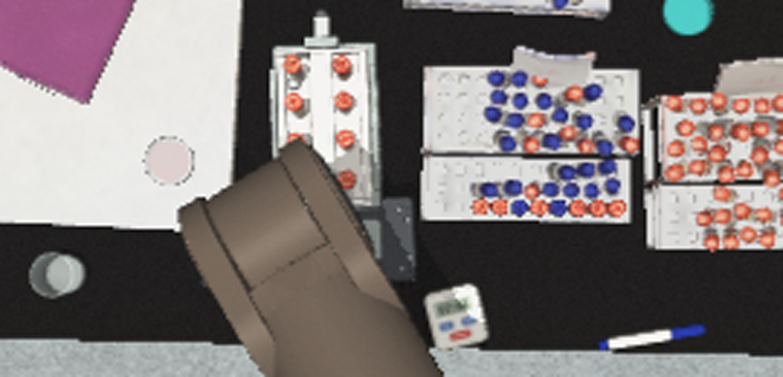

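Run:
```python
from h import *
print(arm.sign_off())
```

```text
the job is handed in; nothing more can be done
None
```

The lift is loaded and latched, and the job is handed in at about 52 s of the 210 s allowed. The sign-off gives no verdict.

**What I did**
- I set the petri dish flat on the white board.
- I moved the misplaced short and tall tubes into their right rows.
- I added the six free-standing tubes, three tall and three short, so each row holds four.
- I pressed the push pad down until the catch held, then backed the arm off.

**Last checks**
- **Tubes:** all eight show in the pictures. The six I could measure after pressing stand within about 2 mm of their row's centre line, with caps level at about 141 mm. I did not measure the far pair's positions, but they look upright in the top and scene views.
- **Platform:** the pad rests at about 118 mm with nothing touching it, so the platform is about 22 mm down, as expected with the catch engaged. I did not read the catch bolt itself.
- **Dish and other things:** the dish lies flat on the board and was not knocked aside. The beaker, timer, marker and loose cap look unmoved, though I compared them by eye only.
- **Failures:** no check failed or disagreed.

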